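Load the wired fuse lane

ROBOT

A 6-joint arm with a two-finger parallel gripper is mounted at the origin on the work surface. World frame = base frame: x ahead of the robot, y to its left, z up, the work surface at z = 0. Lengths are in mm, angles in rad, forces in N, time in s.
With the tool pointing down it reaches from about 350 to 925 mm from the base axis. Payload 6.4 kg.
Tool frame: the origin (TCP) lies midway between the tips of the shut fingers; the grasp point (between the pads) lies 19 mm behind it; z points along the fingers, y is the line along which they close (so a half turn about z gives the same grasp; the last joint's range is limited). The gripper opens to 85 mm and grips with 20 to 120 N. Pads are 22 mm wide; open, the fingers measure 114 mm over their backs; the gripper's body (76 mm by 85 mm) begins 54 mm behind the grasp point. The pads swing forward as they close: fully open they stand 13 mm farther back than shut.
Start: joints at [-1.359, 0.245, 1.558, -0, 1.339, -0.174], TCP at [244.601, -602.233, 231.29] pointing down, gripper open.
Joint ranges: [-3.13, 3.13], [-1.02, 2.26], [0.13, 2.54], [-0.95, 4.09], [0.21, 2.88], [-2.74, 2.74]. Speed limits (rad/s): [2.57, 2.57, 3.14, 3.14, 3.14, 3.14].

INTERFACE

Orientations are given as a rotation vector (axis times angle).
In Python, from bench import manip, viewer, workorder gives the robot as it stands.
- The arm moves only by the tool play_rows, never from a script. Its argument "rows" is a list that holds one entry, the list of rows, each a list of 7 numbers: the shift along the world's x, y, z in units of 0.025 m (1.0 is 0.025 m), then the turn, a rotation vector about the world's x, y, z in units of 5 degrees (1.0 is 5 degrees), then the finger opening in mm, from 0 to 85.4. In form: [[[x, y, z, ax, ay, az, hand], ...]]. A call has 1 to 10 rows; each row shifts and turns the commanded pose from where the row before left it; what a row does not reach is not made up. A row lasts 1/8 s, in which the tool goes at most 62.5 mm and 10.7 degrees, less where a joint would pass 70% of its speed; a pose out of reach is approached as far as the arm can. A call with a number of a shift or a turn outside -1 to 1 is refused whole. A call with a gripper value outside its range is refused whole. The fingers move at their own pace and stop on an object; "newtons" is the grip in N (left out, the last holds). Time passes only in rows, so rows that do not move let the fingers close. It gives the time, the measured TCP pose, the force, the opening and the grip force at its end, in the units of the state.
- manip.read_state(): the state, without advancing time (a new reading comes with each control period).
- viewer.snapshot(name): name is "side" or "top"; returns (picture, depth): 400x640x3 uint8, blue, green, red; 400x640 float32, mm along the optical axis (not along the pixel's ray), 0 where there is no reading.
- viewer.camera_model(name): a dict with "intrinsics" (3x3 intrinsics, pixels), "eye" and "attitude" of the camera in the world. Camera axes: x right, y down, z forward; pixel columns grow to the right and rows downward; lengths in mm; the calibration is good to about 2 mm. A picture is of the moment at which its call begins. camera_model takes no time and is no camera call.
- workorder.hand_in(): hands the job in; it is judged then, once.
Trained networks look in the newest picture that a camera, given by its name, has taken for a name from the list of things; names that differ only in an ending like _2 or _b are one class to them, and where a whole thing is asked for, a point or a joint stands for the part that bears it (a point fixed in the world has none). Each returns a list of dicts, best first, with "conf" (0 to 1); they miss things now and then, are a little off and sometimes report something else, mostly with a low value. They report only what shows in the picture. A call takes as long as a camera call. They do not tell look-alikes from the thing itself.
- viewer.trace(camera, target): "region" (400x640 bool, what is visible of it) and "rect" ([left, top, width, height] in pixels, round what is visible of it).
The state is a dict: "t": time; "joints": joint angles; "qvel": joint speeds; "joint_efforts": joint torques, N m; "ee_pos": TCP position; "eef_rot": TCP orientation; "contact_force": force on the tool from outside, world axes, zero at the start; "ft_torque": the same for the moment, N m; "grip_width": finger opening in mm; "grip_force": force on a finger pad.
Only numpy, scipy, OpenCV 4.12 (cv2) and the standard library are available. Lean on these libraries where they do the work, as an engineer would, in place of code of your own. Each camera call takes 0.05 s, during which the arm holds its last target. There are 200 camera calls.

TASK

Only the lane with the nickel contact at its left end is wired: first lay the green cover, rib up, flat on the floor of the other lane to close it off, then stand every fallen fuse on end between the curbs of the wired lane, and when all are standing press the start button fully down. The fuses are brittle ceramic, so squeeze them with no more than about 40 N; each lane's own fuse must be left standing where it is, and the other things on the bench undisturbed.

Things in the scene. Friction and masses are not known exactly. Their poses are not given: they have to be found in the camera images.
- fuse1: rectangular white ceramic fuse with a nickel cap on each end, 44 x 44 x 96 mm, about 0.4 kg; origin at its centre, z along its 96 mm length (both ends alike, either end may be up), x and y square to its side faces; starts lying on its side on the pine, or is absent
- fuse2: rectangular white ceramic fuse with a nickel cap on each end, 44 x 44 x 96 mm, about 0.4 kg; origin at its centre, z along its 96 mm length (both ends alike, either end may be up), x and y square to its side faces; starts lying on its side on the pine, or is absent
- fuse3: rectangular white ceramic fuse with a nickel cap on each end, 44 x 44 x 96 mm, about 0.4 kg; origin at its centre, z along its 96 mm length (both ends alike, either end may be up), x and y square to its side faces; starts lying on its side on the pine, or is absent
- fuse4: rectangular white ceramic fuse with a nickel cap on each end, 44 x 44 x 96 mm, about 0.4 kg; origin at its centre, z along its 96 mm length (both ends alike, either end may be up), x and y square to its side faces; starts lying on its side on the pine, or is absent
- near_stander: a fuse just like the others (44 x 44 x 96 mm, origin at its centre, z along its length) that already stands on end near the middle of the near lane; leave it standing there
- far_stander: a fuse just like the others (44 x 44 x 96 mm, origin at its centre, z along its length) that already stands on end near the middle of the far lane; leave it standing there
- tray: fixed grey laminate loading tray on the bench, 235 mm (x) by 460 mm (y), 6 mm thick, with two straight lanes along its y; each lane is 76 mm wide and 460 mm long between aluminium curbs 8 mm thick that stand 12 mm above the tray's surface; the ends are open. Origin at the centre of its underside, z up, x from the near lane to the far lane
- near_lane (a point): middle of the floor of the lane closer to the robot, on the tray's surface; y along the lane, x across, z up
- far_lane (a point): the same for the lane farther from the robot, 115 mm beyond
- near_head (a point): point on the bench beyond the left (+y) end of the near lane, 290 mm from the lane's middle, where a head block stands
- far_head (a point): the same for the far lane
- contact_head: fixed black block 80 x 90 x 50 mm carrying a round nickel contact 56 mm wide and 35 mm high with a small brass tip (95 mm in all); stands at the left end of one lane: that lane is the wired one. Origin at the centre of its underside
- jig_head: fixed black plastic holder jig, 80 x 90 mm, a U of two upright cheeks 85 mm high with nothing in it; stands at the left end of the other lane, which is not wired. Origin at the centre of its underside
- cover: green nylon cover, 0.15 kg: a block 96 mm (x) by 56 mm (y) by 24 mm high with a finger rib along x on top (70 mm long, 14 mm thick, 26 mm high, its top 50 mm above the underside). Origin at the centre of its underside, z up
- start (a joint): travel of the start button, 0 when up, 0.006 m when fully down; a spring takes 4 N to press it home
- start_top (a point): centre of the top of the start button: a grey round cap 34 mm wide on a fixed grey box 75 x 100 x 30 mm to the robot's left front; pressed straight down
- puller: black-handled steel fuse puller, 160 mm long; a bystander on the pine to be left alone. Origin at the middle of its underside
- end_cap: loose nickel end cap, 54 mm wide, 32 mm high; a bystander on the pine to be left alone. Origin at the middle of its underside
- driver: screwdriver lying on the bench; a bystander on the pine to be left alone. Origin at the middle of its underside
- jar: jar 60 mm wide, 75 mm high; a bystander on the pine to be left alone. Origin at the middle of its underside
- clamp_block: aluminium block 60 x 45 x 35 mm; a bystander on the pine to be left alone. Origin at the middle of its underside
There are look-alikes about, which are no part of the job. Leave any blue or yellow look-alike of the fuse3 alone. Leave any red look-alike of the fuse4 alone.

How it is judged (in metres and radians):
On the way, in this order (a step that is already met when the one before it is completed fails the run):
1. the green cover lies flat, rib up, between the curbs of the lane that is not wired (((horizontal distance between contact_head and near_head below 0.05 m and (angle between cover's own z axis and vertical below 0.12 rad and x of cover in the frame of far_lane between -0.015 and 0.015 m and y of cover in the frame of far_lane between -0.19 and 0.19 m and z of cover in the frame of far_lane between -0.006 and 0.006 m)) or (horizontal distance between contact_head and far_head below 0.05 m and (angle between cover's own z axis and vertical below 0.12 rad and x of cover in the frame of near_lane between -0.015 and 0.015 m and y of cover in the frame of near_lane between -0.19 and 0.19 m and z of cover in the frame of near_lane between -0.006 and 0.006 m)))), for 0.2 s.
2. every fallen fuse stands on end in the wired lane (((horizontal distance between contact_head and near_head below 0.05 m and (angle between the z axis of fuse1 and the z axis of tray, either way round below 0.12 rad and x of fuse1 in the frame of near_lane between -0.02 and 0.02 m and y of fuse1 in the frame of near_lane between -0.215 and 0.215 m and z of fuse1 in the frame of near_lane between 0.042 and 0.054 m) and (angle between the z axis of fuse2 and the z axis of tray, either way round below 0.12 rad and x of fuse2 in the frame of near_lane between -0.02 and 0.02 m and y of fuse2 in the frame of near_lane between -0.215 and 0.215 m and z of fuse2 in the frame of near_lane between 0.042 and 0.054 m) and (angle between the z axis of fuse3 and the z axis of tray, either way round below 0.12 rad and x of fuse3 in the frame of near_lane between -0.02 and 0.02 m and y of fuse3 in the frame of near_lane between -0.215 and 0.215 m and z of fuse3 in the frame of near_lane between 0.042 and 0.054 m) and (angle between the z axis of fuse4 and the z axis of tray, either way round below 0.12 rad and x of fuse4 in the frame of near_lane between -0.02 and 0.02 m and y of fuse4 in the frame of near_lane between -0.215 and 0.215 m and z of fuse4 in the frame of near_lane between 0.042 and 0.054 m)) or (horizontal distance between contact_head and far_head below 0.05 m and (angle between the z axis of fuse1 and the z axis of tray, either way round below 0.12 rad and x of fuse1 in the frame of far_lane between -0.02 and 0.02 m and y of fuse1 in the frame of far_lane between -0.215 and 0.215 m and z of fuse1 in the frame of far_lane between 0.042 and 0.054 m) and (angle between the z axis of fuse2 and the z axis of tray, either way round below 0.12 rad and x of fuse2 in the frame of far_lane between -0.02 and 0.02 m and y of fuse2 in the frame of far_lane between -0.215 and 0.215 m and z of fuse2 in the frame of far_lane between 0.042 and 0.054 m) and (angle between the z axis of fuse3 and the z axis of tray, either way round below 0.12 rad and x of fuse3 in the frame of far_lane between -0.02 and 0.02 m and y of fuse3 in the frame of far_lane between -0.215 and 0.215 m and z of fuse3 in the frame of far_lane between 0.042 and 0.054 m) and (angle between the z axis of fuse4 and the z axis of tray, either way round below 0.12 rad and x of fuse4 in the frame of far_lane between -0.02 and 0.02 m and y of fuse4 in the frame of far_lane between -0.215 and 0.215 m and z of fuse4 in the frame of far_lane between 0.042 and 0.054 m)))), for 0.3 s.
3. the start button is pressed fully down (value of joint start above 0.005 m), for 0.05 s.
At the end, for the whole second after the job is handed in: The cover lies flat on the floor of the unwired lane; every fuse that was lying stands on end (within 7 degrees) at rest on the wired lane's floor, within 20 mm of its centre line and 215 mm of its middle; the two fuses that already stood still stand within 45 mm of where they were (((horizontal distance between contact_head and near_head below 0.05 m and (angle between cover's own z axis and vertical below 0.12 rad and x of cover in the frame of far_lane between -0.015 and 0.015 m and y of cover in the frame of far_lane between -0.19 and 0.19 m and z of cover in the frame of far_lane between -0.006 and 0.006 m) and (angle between the z axis of fuse1 and the z axis of tray, either way round below 0.12 rad and x of fuse1 in the frame of near_lane between -0.02 and 0.02 m and y of fuse1 in the frame of near_lane between -0.215 and 0.215 m and z of fuse1 in the frame of near_lane between 0.042 and 0.054 m) and (angle between the z axis of fuse2 and the z axis of tray, either way round below 0.12 rad and x of fuse2 in the frame of near_lane between -0.02 and 0.02 m and y of fuse2 in the frame of near_lane between -0.215 and 0.215 m and z of fuse2 in the frame of near_lane between 0.042 and 0.054 m) and (angle between the z axis of fuse3 and the z axis of tray, either way round below 0.12 rad and x of fuse3 in the frame of near_lane between -0.02 and 0.02 m and y of fuse3 in the frame of near_lane between -0.215 and 0.215 m and z of fuse3 in the frame of near_lane between 0.042 and 0.054 m) and (angle between the z axis of fuse4 and the z axis of tray, either way round below 0.12 rad and x of fuse4 in the frame of near_lane between -0.02 and 0.02 m and y of fuse4 in the frame of near_lane between -0.215 and 0.215 m and z of fuse4 in the frame of near_lane between 0.042 and 0.054 m)) or (horizontal distance between contact_head and far_head below 0.05 m and (angle between cover's own z axis and vertical below 0.12 rad and x of cover in the frame of near_lane between -0.015 and 0.015 m and y of cover in the frame of near_lane between -0.19 and 0.19 m and z of cover in the frame of near_lane between -0.006 and 0.006 m) and (angle between the z axis of fuse1 and the z axis of tray, either way round below 0.12 rad and x of fuse1 in the frame of far_lane between -0.02 and 0.02 m and y of fuse1 in the frame of far_lane between -0.215 and 0.215 m and z of fuse1 in the frame of far_lane between 0.042 and 0.054 m) and (angle between the z axis of fuse2 and the z axis of tray, either way round below 0.12 rad and x of fuse2 in the frame of far_lane between -0.02 and 0.02 m and y of fuse2 in the frame of far_lane between -0.215 and 0.215 m and z of fuse2 in the frame of far_lane between 0.042 and 0.054 m) and (angle between the z axis of fuse3 and the z axis of tray, either way round below 0.12 rad and x of fuse3 in the frame of far_lane between -0.02 and 0.02 m and y of fuse3 in the frame of far_lane between -0.215 and 0.215 m and z of fuse3 in the frame of far_lane between 0.042 and 0.054 m) and (angle between the z axis of fuse4 and the z axis of tray, either way round below 0.12 rad and x of fuse4 in the frame of far_lane between -0.02 and 0.02 m and y of fuse4 in the frame of far_lane between -0.215 and 0.215 m and z of fuse4 in the frame of far_lane between 0.042 and 0.054 m))) and angle between the z axis of each of near_stander, far_stander and the z axis of tray, either way round below 0.12 rad and x of near_stander in the frame of near_lane between -0.02 and 0.02 m and y of near_stander in the frame of near_lane between -0.215 and 0.215 m and z of near_stander in the frame of near_lane between 0.042 and 0.054 m and x of far_stander in the frame of far_lane between -0.02 and 0.02 m and y of far_stander in the frame of far_lane between -0.215 and 0.215 m and z of far_stander in the frame of far_lane between 0.042 and 0.054 m and distance of each of near_stander, far_stander from where it was at the start of the episode below 0.045 m and linear speed of each of fuse1, fuse2, fuse3, fuse4 below 0.02 m/s); the robot touches nothing.
It fails at once if a ceramic fuse is squeezed too hard (much over 40 N on a pad: over 110 N summed over both fingers) (contact force between the fingers and fuse1 above 110 N or contact force between the fingers and fuse2 above 110 N or contact force between the fingers and fuse3 above 110 N or contact force between the fingers and fuse4 above 110 N or contact force between the fingers and near_stander above 110 N or contact force between the fingers and far_stander above 110 N).
It fails at once if a bystander is shifted more than 6 cm (distance of any of puller, end_cap, driver, jar, clamp_block from where it was at the start of the episode above 0.06 m).
Of fuse1, fuse2, fuse3, fuse4 only 3 to 4 are there at a start; the rules pass over those that are not, and their reading is None.
At some moment in a run one of fuse1, fuse2, fuse3, fuse4, cover may be knocked a few centimetres aside while the robot is not near it.
Once in a run the grip may slacken for a moment while it holds something.
It also fails if it takes over 210 s, if anything falls off the work surface, if the arm or the gripper's body presses on something with over 40 N, if the wrist force passes 120 N, or if a joint passes its speed limit or range.

## Working session

There is one attempt and no reset: what is moved stays moved. The work goes in short steps, Python scripts to look and compute and a tool call to move; the robot and the scene stay as the last step left them, time stands still between calls to the robot, and variables do not carry over. Pictures are saved under pics/ and viewed, at most 14 in all, crops included, and the job is handed in when it is done.

Besides the shell and the picture viewer there is one more tool, called after ">>>" by a JSON object that holds its "op" and its "data", one argument or row to a line. play_rows: Moves the arm, as the interface text tells. Shifts and turns lie within -1 to 1; 1 stands for 0.025 m of shift or 5 degrees of turn. Its arguments: {"type":"object","properties":{"rows":{"type":"array"},"newtons":{"type":"number"}},"required":["rows"]}

```bash
ls; mkdir -p pics; python3 - <<'E'
from bench import manip, viewer, workorder
import cv2,numpy as np
s=manip.read_state();print(s)
for n in("side","top"):
    im,d=viewer.snapshot(n);cv2.imwrite(f"pics/{n}0.png",im);np.save(f"{n}_d.npy",d)
    print(viewer.camera_model(n))
E
```

```text
pics
{'t': 0.0, 'joints': array([-1.35907673e+00,  2.45825891e-01,  1.55905975e+00, -8.11333702e-06,
        1.33870091e+00, -1.74081289e-01]), 'qvel': array([-0.00093691, -0.00024163, -0.00017437,  0.00097194, -0.00196699,
        0.00095141]), 'joint_efforts': array([-1.07620865e-03, -4.29503310e+01, -3.26139092e+01, -2.01247885e-04,
        5.28966193e-03, -4.33891523e-05]), 'ee_pos': array([ 244.48720891, -601.64278135,  230.14818382]), 'eef_rot': array([-3.08136644e+00, -6.01883980e-01,  7.12906626e-05]), 'contact_force': array([0.60567868, 0.71577146, 0.78131499]), 'ft_torque': array([-0.00774924,  0.03562181,  0.01092364]), 'grip_force': 0.0, 'grip_width': 85.77688692932742}
{'intrinsics': array([[410.86126869,   0.        , 319.08265024],
       [  0.        , 410.86126869, 198.99766588],
       [  0.        ,   0.        ,   1.        ]]), 'eye': array([247.05711773, 931.57014705, 984.47048221]), 'attitude': array([-0.31441121,  2.75010103, -1.23450979])}
{'intrinsics': array([[489.08076981,   0.        , 318.38481492],
       [  0.        , 489.08076981, 200.97434462],
       [  0.        ,   0.        ,   1.        ]]), 'eye': array([ 331.22086406,  -60.83510057, 1600.59589989]), 'attitude': array([-2.16733785,  2.14711178, -0.14141522])}
```

View pics/top0.png

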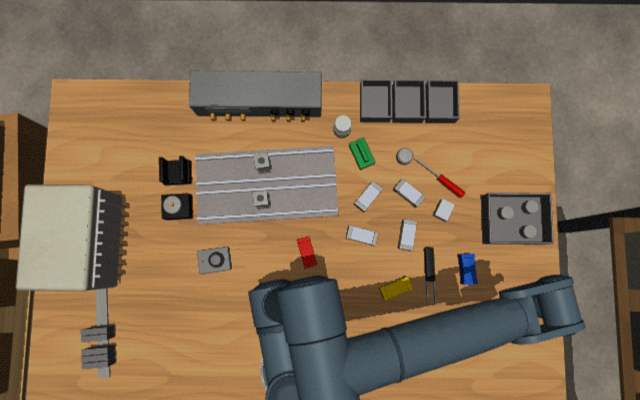

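View pics/side0.png

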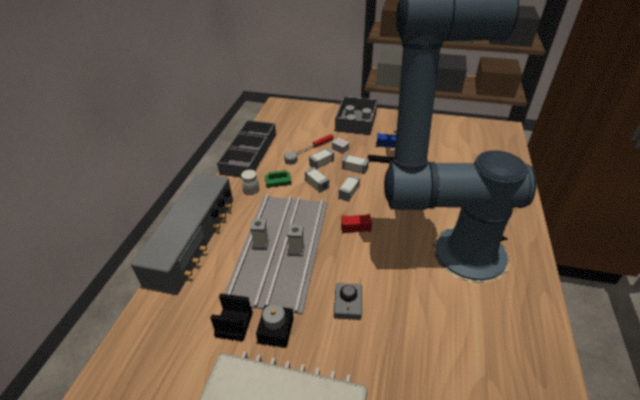

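The top view shows the contact head at (176,206), so the near lane is wired. The cover is at (362,153) and the four fuses at (368,196), (408,193), (362,235) and (408,235). The standers are at (262,160) and (261,199), and the button is at (215,260). The side view agrees with this.

```bash
cat > h.py <<'E'
from bench import manip, viewer, workorder
import cv2,numpy as np
from scipy.spatial.transform import Rotation as R
def cloud(n,d):
    c=viewer.camera_model(n);K=np.array(c["intrinsics"]);v,u=np.mgrid[:400,:640]
    p=np.stack([(u-K[0,2])/K[0,0]*d,(v-K[1,2])/K[1,1]*d,d],-1)
    return p@R.from_rotvec(c["attitude"]).as_matrix().T+c["eye"]
def see(n):
    im,d=viewer.snapshot(n);P=cloud(n,d.astype(float));P[d==0]=np.nan
    return im,P
def comps(P,lo,hi,xr,yr,amin=25):
    m=(P[...,2]>lo)&(P[...,2]<hi)&(P[...,0]>xr[0])&(P[...,0]<xr[1])&(P[...,1]>yr[0])&(P[...,1]<yr[1])
    n,l,st,ce=cv2.connectedComponentsWithStats(m.astype(np.uint8),connectivity=4)
    out=[]
    for i in range(1,n):
        if st[i,4]<amin: continue
        q=P[l==i]; r=cv2.minAreaRect(q[:,:2].astype(np.float32))
        out.append((ce[i],st[i,4],r,np.median(q[:,2]),q[:,2].max()))
    return out
def show(n="top",lo=12,hi=200,xr=(250,800),yr=(-450,450),P=None):
    if P is None: im,P=see(n)
    for ce,a,r,zm,zx in comps(P,lo,hi,xr,yr):
        w,h=r[1];ang=r[2] if w>h else r[2]+90   # long-axis direction, deg from +x
        print("px",ce.round(),"n",a,"xy",np.round(r[0],1),"LxW",round(max(w,h)),round(min(w,h)),"long axis deg",round((ang+90)%180-90,1),"z",round(zm,1),round(zx,1))
    return P
E
python3 - <<'E'
from h import *
P=cloud("top",np.load("top_d.npy").astype(float))
print("table z",P[240,330],P[210,390])
show(P=P)
print("--tray floor");show(P=P,lo=4,hi=12)
print("--side");P2=cloud("side",np.load("side_d.npy").astype(float));show(P=P2)
E
```

```text
table z [ 408.46456655 -104.94600745   -8.17313765] [ 509.20114297 -302.67875174   -6.15637727]
px [342. 126.] n 307 xy [ 774.9 -141.1] LxW 59 50 long axis deg -87.5 z 72.4 84.7
px [362. 152.] n 500 xy [ 697.1 -207.2] LxW 97 57 long axis deg 24.1 z 25.5 57.9
px [404. 155.] n 221 xy [ 688.8 -346.6] LxW 53 51 long axis deg 3.2 z 31.4 42.1
px [262. 158.] n 631 xy [662.3 120. ] LxW 443 71 long axis deg -86.1 z 21.7 109.9
px [175. 171.] n 831 xy [626.7 397.7] LxW 87 82 long axis deg -86.6 z 39.3 94.6
px [318. 175.] n 89 xy [618.2 -65.3] LxW 109 11 long axis deg -86.6 z 18.0 28.3
px [247. 180.] n 276 xy [602.1 164.7] LxW 346 15 long axis deg -85.7 z 18.2 28.4
px [409. 192.] n 443 xy [ 563.7 -359.3] LxW 96 46 long axis deg 51.0 z 43.7 52.9
px [368. 196.] n 407 xy [ 551.3 -226.4] LxW 98 43 long axis deg -38.6 z 43.6 54.2
px [264. 193.] n 652 xy [547.6 103. ] LxW 458 73 long axis deg -85.2 z 21.2 110.7
px [176. 206.] n 780 xy [511.9 391.8] LxW 93 80 long axis deg -86.2 z 51.8 104.0
px [319. 210.] n 96 xy [504.6 -68.1] LxW 118 14 long axis deg -86.3 z 18.2 27.5
px [436. 213.] n 26 xy [ 500.6 -
[... 3188 characters left out ...]
 -138.8] LxW 60 54 long axis deg 89.2 z 54.5 81.6
px [278. 177.] n 330 xy [ 692.9 -204.1] LxW 96 59 long axis deg 26.3 z 27.6 56.5
px [349. 186.] n 335 xy [ 422.6 -203.3] LxW 102 45 long axis deg 76.2 z 43.1 52.0
px [240. 290.] n 2177 xy [651.5 164.1] LxW 569 84 long axis deg -83.3 z 48.9 109.1
px [272. 252.] n 352 xy [605.1 109.5] LxW 457 13 long axis deg -85.8 z 19.3 24.4
px [281. 294.] n 2040 xy [538.6 157.2] LxW 570 84 long axis deg -82.9 z 51.1 107.9
px [309. 256.] n 341 xy [489.5  99.1] LxW 461 14 long axis deg -85.5 z 19.2 24.8
px [357. 222.] n 468 xy [366.2 -29.1] LxW 96 50 long axis deg 18.5 z 42.5 53.3
px [348. 300.] n 908 xy [339.6 268.6] LxW 104 73 long axis deg -81.0 z 31.7 56.5
```

>>> {"op": "play_rows", "data": {
  "rows": [
    [[0.95, 0.83, -0.17, 0, 0, 0.02, 45], [0.95, 0.83, -0.17, 0, 0, 0.02, 45], [0.95, 0.83, -0.17, 0, 0, 0.02, 45], [0.95, 0.83, -0.17, 0, 0, 0.02, 45], [0.95, 0.83, -0.17, 0, 0, 0.02, 45], [0.95, 0.83, -0.17, 0, 0, 0.02, 45], [0.95, 0.83, -0.17, 0, 0, 0.02, 45], [0.95, 0.83, -0.17, 0, 0, 0.02, 45], [0.95, 0.83, -0.17, 0, 0, 0.02, 45], [0.95, 0.83, -0.17, 0, 0, 0.02, 45]]
  ],
  "newtons": 35
}}

```text
t: 1.35
ee_pos: [482.6, -393.7, 188.1]
eef_rot: [-3.077, -0.629, 0.001]
contact_force: [-0.4, -0.1, 0.5]
grip_width: 45.2
grip_force: 0.0
```

>>> {"op": "play_rows", "data": {
  "rows": [
    [[0.95, 0.83, -0.17, 0, 0, 0.02, 45], [0.95, 0.83, -0.17, 0, 0, 0.02, 45], [0.95, 0.83, -0.17, 0, 0, 0.02, 45], [0.95, 0.83, -0.17, 0, 0, 0.02, 45], [0.95, 0.83, -0.17, 0, 0, 0.02, 45], [0.95, 0.83, -0.17, 0, 0, 0.02, 45], [0.95, 0.83, -0.17, 0, 0, 0.02, 45], [0.95, 0.83, -0.17, 0, 0, 0.02, 45], [0.95, 0.83, -0.17, 0, 0, 0.02, 45], [0, 0, 0, 0, 0, 0, 45]]
  ]
}}

```text
t: 2.6
ee_pos: [696.4, -206.1, 149.2]
eef_rot: [-3.071, -0.657, 0.002]
contact_force: [0.3, 0.1, 0.1]
grip_width: 45.2
grip_force: 0.0
```

```bash
cat >> h.py <<'E'
import json
def log():
    s=manip.read_state();M=R.from_rotvec(s["eef_rot"]).as_matrix()
    open("log.txt","a").write(json.dumps([list(s["joints"]),list(s["ee_pos"]),list(s["eef_rot"])])+"\n")
    print("t",round(s["t"],2),"J",np.round(s["joints"],3),"p",np.round(s["ee_pos"],1),"z",np.round(M[:,2],3),"close yaw",round(np.degrees(np.arctan2(M[1,1],M[0,1])),1),"F",np.round(s["contact_force"],1),"w",round(s["grip_width"],1),"gf",round(s["grip_force"],1))
    return s
E
python3 - <<'E'
from h import *
log(); show("side",xr=(630,780),yr=(-300,-100))
E
```

```text
t 2.6 J [-0.443  0.491  1.397  0.     1.256  0.706] p [ 696.4 -206.1  149.2] z [-0.002  0.001 -1.   ] close yaw -65.8 F [0.3 0.1 0.1] w 45.2 gf 0.0
px [275. 149.] n 48 xy [ 681.  -174.2] LxW 27 22 long axis deg -68.3 z 173.5 199.6
px [252. 182.] n 229 xy [ 764.  -136.7] LxW 57 32 long axis deg 89.6 z 51.6 82.7
px [278. 177.] n 337 xy [ 692.7 -203.9] LxW 96 60 long axis deg 25.2 z 27.2 58.6
```

>>> {"op": "play_rows", "data": {
  "rows": [
    [[0, 0, -0.95, 0, 0, 0, 45], [0, 0, -0.95, 0, 0, 0, 45], [0, 0, -0.95, 0, 0, 0, 45], [0, 0, -0.95, 0, 0, 0, 45], [0, 0, -0.95, 0, 0, 0, 45], [0, 0, 0, 0, 0, 0, 5], [0, 0, 0, 0, 0, 0, 5], [0, 0, 0, 0, 0, 0, 5], [0, 0, 0, 0, 0, 0, 5], [0, 0, 0, 0, 0, 0, 5]]
  ],
  "newtons": 40
}}

```text
t: 3.9
ee_pos: [696.0, -208.1, 32.2]
eef_rot: [3.073, 0.653, 0.001]
contact_force: [0.4, 0.5, -0.9]
grip_width: 13.2
grip_force: 42.4
```

```bash
python3 - <<'E'
from h import *
log()
E
```

```text
t 3.9 J [-0.446  0.629  1.432 -0.     1.079  0.706] p [ 696.  -208.1   32.2] z [ 0. -0. -1.] close yaw -66.0 F [ 0.4  0.5 -0.9] w 13.2 gf 42.4
```

>>> {"op": "play_rows", "data": {
  "rows": [
    [[0, 0, 0.8, 0, 0, 0, 5], [0, 0, 0.8, 0, 0, 0, 5], [0, 0, 0.8, 0, 0, 0, 5], [-0.1, 0.4, 0, 0, 0, 0.94, 5], [-0.1, 0.4, 0, 0, 0, 0.94, 5], [-0.1, 0.4, 0, 0, 0, 0.94, 5], [-0.1, 0.4, 0, 0, 0, 0.94, 5], [-0.1, 0.4, 0, 0, 0, 0.94, 5], [-0.1, 0.4, 0, 0, 0, 0.94, 5], [-0.1, 0.4, 0, 0, 0, 0.94, 5]]
  ]
}}

```text
t: 5.15
ee_pos: [678.8, -137.9, 93.6]
eef_rot: [2.759, 1.5, 0.002]
contact_force: [0.5, 0.2, -2.0]
grip_width: 13.0
grip_force: 42.4
```

>>> {"op": "play_rows", "data": {
  "rows": [
    [[-0.1, 0.4, 0, 0, 0, 0.94, 5], [-0.1, 0.4, 0, 0, 0, 0.94, 5], [-0.1, 0.4, 0, 0, 0, 0.94, 5], [-0.1, 0.4, 0, 0, 0, 0.94, 5], [-0.1, 0.4, 0, 0, 0, 0.94, 5], [-0.1, 0.4, 0, 0, 0, 0.94, 5], [-0.1, 0.4, 0, 0, 0, 0.94, 5], [-0.1, 0.4, 0, 0, 0, 0.94, 5], [0, 0, 0, 0, 0, 0, 5], [0, 0, 0, 0, 0, 0, 5]]
  ]
}}

```text
t: 6.4
ee_pos: [658.8, -58.4, 92.7]
eef_rot: [2.133, 2.305, 0.001]
contact_force: [0.4, 0.7, -2.4]
grip_width: 12.7
grip_force: 45.8
```

```bash
python3 - <<'E'
from h import *
log(); show("side",lo=35,hi=95,xr=(580,780),yr=(-300,50));show("top",lo=12,hi=95,xr=(380,700),yr=(-480,-160))
E
```

```text
t 6.4 J [-0.259  0.417  1.61  -0.     1.113 -0.337] p [658.8 -58.4  92.7] z [ 0.001 -0.    -1.   ] close yaw 4.4 F [ 0.4  0.7 -2.4] w 12.7 gf 45.8
px [252. 180.] n 160 xy [ 764.1 -137.3] LxW 56 31 long axis deg 87.2 z 62.1 81.6
px [274. 196.] n 285 xy [657.  -57.5] LxW 98 57 long axis deg -86.5 z 85.0 94.1
px [405. 157.] n 174 xy [ 680.3 -346.6] LxW 50 39 long axis deg -90.0 z 31.6 45.5
px [442. 179.] n 57 xy [ 611.4 -472. ] LxW 30 22 long axis deg 51.9 z 22.2 31.3
px [409. 192.] n 444 xy [ 564.2 -359.3] LxW 96 44 long axis deg 51.4 z 43.0 55.3
px [368. 196.] n 409 xy [ 550.9 -226.2] LxW 96 43 long axis deg -38.6 z 43.5 55.8
px [442. 210.] n 214 xy [ 510.6 -471.2] LxW 63 44 long axis deg -25.6 z 35.1 44.0
px [407. 234.] n 446 xy [ 428.  -352.5] LxW 97 45 long axis deg -9.6 z 42.9 59.0
px [362. 235.] n 404 xy [ 424.3 -205.3] LxW 96 44 long axis deg 76.5 z 43.6 53.4
px [429. 248.] n 26 xy [ 384.4 -423.1] LxW 29 7 long axis deg -89.7 z 18.0 22.3
```

>>> {"op": "play_rows", "data": {
  "rows": [
    [[0.06, 0, -0.7, 0, 0, 0, 5], [0, 0, -0.7, 0, 0, 0, 5], [0, 0, -0.5, 0, 0, 0, 5], [0, 0, -0.27, 0, 0, 0, 5], [0, 0, 0, 0, 0, 0, 5], [0, 0, 0, 0, 0, 0, 40], [0, 0, 0, 0, 0, 0, 40], [0, 0, 0.5, 0, 0, 0, 40], [0, 0, 1, 0, 0, 0, 40], [0, 0, 1, 0, 0, 0, 40]]
  ]
}}

```text
t: 7.75
ee_pos: [660.1, -58.0, 101.6]
eef_rot: [2.132, 2.307, 0.001]
contact_force: [0.1, 0.5, 0.0]
grip_width: 39.9
grip_force: 0.0
```

>>> {"op": "play_rows", "data": {
  "rows": [
    [[0, 0, 1, 0, 0, 0, 80], [0, 0, 1, 0, 0, 0, 80], [-0.5, -1, 0.5, 0, 0, 0, 80], [-0.5, -1, 0, 0, 0, 0, 80]]
  ]
}}

```text
t: 8.25
ee_pos: [635.8, -108.7, 165.6]
eef_rot: [2.128, 2.305, 0.003]
contact_force: [-0.5, -0.2, -0.3]
grip_width: 80.0
grip_force: 0.0
```

```bash
python3 - <<'E'
from h import *
log(); 
for n in("side","top"):
    im,P=see(n);print(n);show(P=P,lo=22.5,hi=70,xr=(600,700),yr=(-130,20));show(P=P,lo=70,hi=115,xr=(450,720),yr=(60,180))
    cv2.imwrite(f"pics/{n}1.png",im)
E
```

```text
t 8.25 J [-0.345  0.294  1.624 -0.     1.219 -0.424] p [ 635.8 -108.7  165.6] z [ 0.004 -0.002 -1.   ] close yaw 4.6 F [-0.5 -0.2 -0.3] w 80.0 gf 0.0
side
px [275. 203.] n 344 xy [658.5 -59.1] LxW 103 56 long axis deg -85.3 z 32.5 60.7
px [258. 226.] n 268 xy [648.2 114.9] LxW 49 45 long axis deg -79.7 z 101.5 108.9
px [295. 233.] n 273 xy [530.1 116. ] LxW 48 44 long axis deg -84.4 z 101.6 107.6
top
px [261. 160.] n 217 xy [650.4 114.5] LxW 44 44 long axis deg -79.6 z 101.8 111.7
px [260. 198.] n 219 xy [533.6 115.2] LxW 45 44 long axis deg 7.6 z 101.7 112.1
```

View pics/side1.png

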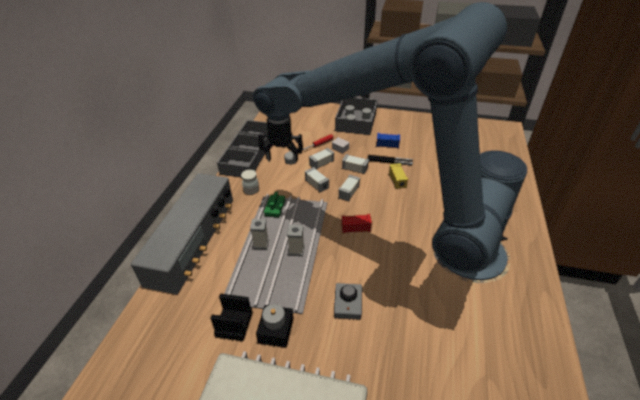

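>>> {"op": "play_rows", "data": {
  "rows": [
    [[-0.8, -1, 0, 1, 0, 0, 80], [-0.8, -1, 0, 1, 0, 0, 80], [-0.8, -1, 0, 1, 0, 0, 80], [-0.8, -1, 0, 1, 0, 0, 80], [0, 0, 0, 0, 0, 0, 80]]
  ]
}}

```text
t: 8.98
ee_pos: [554.2, -210.1, 162.6]
eef_rot: [-1.96, -2.112, -0.374]
contact_force: [0.3, 0.5, -0.3]
grip_width: 79.9
grip_force: 0.0
```

```bash
cat > fk.py <<'E'
from h import *
from scipy.optimize import least_squares
ax=lambda a,q:R.from_rotvec(np.array(a)*q)
def fk(q,p,s4=1):
    d1,off,a1,a2,e3,a3,d6=p
    R1=ax([0,0,1],q[0]);R2=R1*ax([0,1,0],q[1]);R3=R2*ax([0,1,0],q[2]);R4=R3*ax([0,0,1],s4*q[3]);R5=R4*ax([0,1,0],q[4]);R6=R5*ax([0,0,1],q[5])
    pos=R1.apply([a1,off,d1])+R2.apply([0,0,a2])+R3.apply([e3,0,a3])+R5.apply([0,0,d6])
    return pos,R6
def data():
    D=[json.loads(l) for l in open("log.txt")]
    D.append([[-1.35907673,2.45825891e-01,1.55905975,0,1.33870091,-.17408],[244.487,-601.643,230.148],[-3.08136644,-.601883980,7e-5]])
    return D
def fit(s4):
    D=data()
    f=lambda p:np.concatenate([fk(d[0],p,s4)[0]-d[1] for d in D]+[.01*(p-np.array(p0))])
    p0=[160,112,0,500,0,500,300]
    r=least_squares(f,p0);return r.x,np.abs(f(r.x)[:-7]).max()
E
python3 - <<'E'
from fk import *
log()
for s in(1,-1):
    p,e=fit(s);print(s,p.round(1),e)
    for d in data():
        T=fk(d[0],p,s)[1].inv()*R.from_rotvec(d[2]);print(T.as_rotvec().round(3))
E
```

```text
t 8.97 J [-0.672  0.281  1.676  0.275  1.413 -0.822] p [ 554.2 -210.1  162.6] z [ 0.001  0.342 -0.94 ] close yaw 4.0 F [ 0.3  0.5 -0.3] w 79.9 gf 0.0
1 [2.730e+02 1.126e+02 1.000e-01 4.198e+02 6.590e+01 5.685e+02 2.541e+02] 0.06307965996768417
[-0.    -0.     1.571]
[-0.    -0.     1.571]
[-0.    -0.     1.571]
[-0.    -0.     1.571]
[-0.     0.     1.571]
[ 0.    -0.     1.571]
-1 [-43.8 120.    5.9 569.  241.8 557.1 -88.7] 55.775228713321354
[-0.     0.     1.571]
[ 0.    -0.     1.571]
[ 0.    -0.     1.571]
[ 0.    -0.     1.571]
[-0.609 -0.022  1.614]
[ 0.    -0.     1.571]
```

```bash
cat > plan.py <<'E'
from fk import *
P0,_=fit(1); TO=R.from_rotvec([0,0,np.pi/2])
LO=np.array([-3.13,-1.02,.13,-.95,.21,-2.74]);HI=np.array([3.13,2.26,2.54,4.09,2.88,2.74])
YAW=np.radians(4.2);U=np.array([-np.sin(YAW),np.cos(YAW),0]);N=np.array([np.cos(YAW),np.sin(YAW),0]);Z=np.array([0,0,1.])
LANE=np.array([533,102.5,6.]);G=12;UP=6
def ik(pos,Rt,q0):
    def f(q):
        p,r=fk(q,P0);return np.r_[p-pos,200*((r*TO).inv()*Rt).as_rotvec()]
    s=least_squares(f,np.clip(q0,LO+.01,HI-.01),bounds=(LO,HI));return s.x,np.abs(s.fun).max()
def frame(zt,y):
    return R.from_matrix(np.stack([np.cross(y,zt),y,zt],1))
def pick(c,phi,sg,al,sy):
    h=sg*np.array([np.cos(np.radians(phi)),np.sin(np.radians(phi)),0]);zt=-h*np.sin(al)-Z*np.cos(al)
    y=np.cross(Z,h)*sy
    return np.array([c[0],c[1],22.])+G*h+UP*Z+19*zt, frame(zt,y)
def place(s,al,sy):
    th=np.pi/2-al;zt=U*np.sin(th)-Z*np.cos(th);y=np.cross(Z,U)*sy
    return LANE+s*U+48*Z+G*Z-UP*U+19*zt, frame(zt,y)
def path(pa,Ra,pb,Rb,q,n=12):
    rv=(Rb*Ra.inv()).as_rotvec();m=9;jm=0
    for k in range(1,n+1):
        q2,e=ik(pa+(pb-pa)*k/n,R.from_rotvec(rv*k/n)*Ra,q)
        jm=max(jm,np.abs(q2-q).max());q=q2;m=min(m,np.min(np.minimum(q-LO,HI-q)))
        if e>1: return q,-1,jm,np.degrees(rv)
    return q,m,jm,np.degrees(rv)
def cur():
    s=manip.read_state();return np.array(s["ee_pos"]),R.from_rotvec(s["eef_rot"]),np.array(s["joints"])
def rows(name,pa,Ra,pb,Rb):
    d=(pb-pa)/25;rv=np.degrees((Rb*Ra.inv()).as_rotvec())/5
    n=int(np.ceil(max(np.abs(d).max(),np.abs(rv).max())/.98));n=max(n,1)
    print(name,"n=",n,"per row",np.r_[d/n,rv/n].round(2).tolist(), "totals",np.r_[d,rv].round(2).tolist(),"to",pb.round(1))
def survey(c,phi,s,al=np.radians(25),lift=130):
    p,Rc,q=cur()
    for sg in(1,-1):
        for sy in(1,-1):
            pp,Rp=pick(c,phi,sg,al,sy);pl,Rl=place(s,al,sy)
            q1,m1,j1,rv1=path(p,Rc,pp+[0,0,90],Rp,q)
            q2,m2,j2,_=path(pp+[0,0,90],Rp,pp,Rp,q1,4)
            q3,m3,j3,rv3=path(pp+[0,0,lift],Rp,pl+[0,0,70],Rl,q1,16)
            q4,m4,j4,_=path(pl+[0,0,70],Rl,pl,Rl,q3,4)
            print("sg",sg,"sy",sy,"margins",np.round([m1,m2,m3,m4],2),"jump",np.round([j1,j3],2),"rot",round(np.linalg.norm(rv1)),round(np.linalg.norm(rv3)),"qpl",q4.round(2))
E
python3 - <<'E'
from plan import *
F=dict(A=((551,-226.3),-38.6),B=((424.5,-205),76),C=((564,-359.3),51.2),D=((428,-352.4),-9.5))
for k,s in zip("ABCD",(-45,-97,-149,-201)):
    print(k);survey(*F[k],s)
E
```

```text
A
sg 1 sy 1 margins [ 0.88  0.98 -1.   -1.  ] jump [0.06 0.17] rot 48 147 qpl [-0.21  0.16  1.89  0.51  1.24 -2.74]
sg 1 sy -1 margins [0.86 0.98 0.64 0.69] jump [0.21 0.17] rot 137 147 qpl [-0.48  0.57  1.83  0.88  1.59 -0.95]
sg -1 sy 1 margins [0.36 0.17 0.46 0.49] jump [0.35 0.19] rot 133 99 qpl [-0.48  0.57  1.83  0.88  1.59  2.19]
sg -1 sy -1 margins [0.36 0.17 0.53 0.69] jump [0.09 0.19] rot 64 99 qpl [-0.48  0.57  1.83  0.88  1.59 -0.95]
B
sg 1 sy 1 margins [-1 -1 -1 -1] jump [0.19 0.1 ] rot 162 91 qpl [-0.3   0.21  1.84  0.5   1.34 -2.74]
sg 1 sy -1 margins [0.41 0.34 0.44 0.75] jump [0.11 0.15] rot 48 91 qpl [-0.56  0.6   1.77  0.82  1.64 -0.97]
sg -1 sy 1 margins [0.52 0.51 0.49 0.51] jump [0.03 0.26] rot 19 167 qpl [-0.56  0.6   1.77  0.82  1.64  2.17]
sg -1 sy -1 margins [-1.   -1.   -1.    0.75] jump [0.26 0.35] rot 163 167 qpl [-0.56  0.6   1.77  0.82  1.64 -0.97]
C
sg 1 sy 1 margins [-1 -1 -1 -1] jump [0.17 0.08] rot 137 98 qpl [-0.41  0.29  1.75  0.52  1.45 -2.74]
sg 1 sy -1 margins [0.48 0.45 0.59 0.81] jump [0.1  0.12] rot 62 98 qpl [-0.62  0.64  1.71  0.77  1.69 -0.99]
sg -1 sy 1 margins [0.87 0.9  0.51 0.53] jump [0.04 0.23] rot 43 150 qpl [-0.62  0.64  1.71  0.77  1.69  2.15]
sg -1 sy -1 margins [-1.   -1.   -1.    0.81] jump [0.24 0.19] rot 140 150 qpl [-0.62  0.64  1.71  0.77  1.69 -0.99]
D
sg 1 sy 1 margins [ 0.63  0.64 -1.   -1.  ] jump [0.11 0.14] rot 77 128 qpl [-0.51  0.41  1.64  0.57  1.6  -2.74]
sg 1 sy -1 margins [0.7  0.7  0.76 0.88] jump [0.16 0.14] rot 111 128 qpl [-0.69  0.68  1.64  0.73  1.74 -1.  ]
sg -1 sy 1 margins [0.41 0.4  0.46 0.55] jump [0.13 0.25] rot 104 112 qpl [-0.69  0.68  1.64  0.73  1.74  2.14]
sg -1 sy -1 margins [-1.   -1.    0.21  0.88] jump [0.22 0.21] rot 86 112 qpl [-0.69  0.68  1.64  0.73  1.74 -1.  ]
```

```bash
cat >> plan.py <<'E'
def go(c,phi,s,sg,sy=-1,al=np.radians(25),lift=130):
    p,Rc,q=cur();pp,Rp=pick(c,phi,sg,al,sy);pl,Rl=place(s,al,sy)
    rows("1 prepick",p,Rc,pp+[0,0,80],Rp);rows("2 down",pp+[0,0,80],Rp,pp,Rp)
    rows("3 preplace after lift",pp+[0,0,lift],Rp,pl+[0,0,70],Rl)
E
python3 - <<'E'
from plan import *
go((551,-226.3),-38.6,-45,-1)
E
```

```text
1 prepick n= 10 per row [-0.03, -0.05, -0.29, -0.83, -0.4, 0.89] totals [-0.25, -0.55, -2.87, -8.31, -4.03, 8.86] to [ 547.9 -223.8   90.8]
2 down n= 4 per row [0.0, 0.0, -0.8, 0.0, 0.0, 0.0] totals [0.0, 0.0, -3.2, 0.0, 0.0, 0.0] to [ 547.9 -223.8   10.8]
3 preplace after lift n= 17 per row [-0.03, 0.69, -0.03, 0.96, 0.51, -0.43] totals [-0.5, 11.71, -0.51, 16.3, 8.59, -7.38] to [535.5  68.8 128. ]
```

>>> {"op": "play_rows", "data": {
  "rows": [
    [[-0.03, -0.05, -0.29, -0.83, -0.4, 0.89, 75], [-0.03, -0.05, -0.29, -0.83, -0.4, 0.89, 75], [-0.03, -0.05, -0.29, -0.83, -0.4, 0.89, 75], [-0.03, -0.05, -0.29, -0.83, -0.4, 0.89, 75], [-0.03, -0.05, -0.29, -0.83, -0.4, 0.89, 75], [-0.03, -0.05, -0.29, -0.83, -0.4, 0.89, 75], [-0.03, -0.05, -0.29, -0.83, -0.4, 0.89, 75], [-0.03, -0.05, -0.29, -0.83, -0.4, 0.89, 75], [-0.03, -0.05, -0.29, -0.83, -0.4, 0.89, 75], [-0.03, -0.05, -0.29, -0.83, -0.4, 0.89, 75]]
  ],
  "newtons": 35
}}

```text
t: 10.22
ee_pos: [548.4, -219.1, 90.7]
eef_rot: [0.885, 2.574, -0.205]
contact_force: [-0.3, 0.4, 0.4]
grip_width: 75.2
grip_force: 0.0
```

>>> {"op": "play_rows", "data": {
  "rows": [
    [[0, 0, 0, 0, 0, 0, 75]]
  ]
}}

```text
t: 10.35
ee_pos: [546.7, -218.3, 89.0]
eef_rot: [0.892, 2.579, -0.202]
contact_force: [-0.2, 0.5, 0.6]
grip_width: 74.9
grip_force: 0.0
```

```bash
python3 - <<'E'
from plan import *
log();go((551,-226.3),-38.6,-45,-1)
show("side",lo=15,hi=70,xr=(380,620),yr=(-420,-150))
E
```

```text
t 10.35 J [-0.549  0.093  2.067 -0.102  0.555 -1.378] p [ 546.7 -218.3   89. ] z [ 0.325 -0.262 -0.909] close yaw 51.8 F [-0.2  0.5  0.6] w 74.9 gf 0.0
1 prepick n= 1 per row [0.05, -0.22, 0.07, 0.01, -0.08, -0.07] totals [0.05, -0.22, 0.07, 0.01, -0.08, -0.07] to [ 547.9 -223.8   90.8]
2 down n= 4 per row [0.0, 0.0, -0.8, 0.0, 0.0, 0.0] totals [0.0, 0.0, -3.2, 0.0, 0.0, 0.0] to [ 547.9 -223.8   10.8]
3 preplace after lift n= 17 per row [-0.03, 0.69, -0.03, 0.96, 0.51, -0.43] totals [-0.5, 11.71, -0.51, 16.3, 8.59, -7.38] to [535.5  68.8 128. ]
px [355. 162.] n 306 xy [ 426.2 -353.8] LxW 97 52 long axis deg -8.5 z 41.9 51.5
px [320. 162.] n 53 xy [ 558.8 -331.1] LxW 55 13 long axis deg 47.5 z 24.5 46.0
px [317. 178.] n 320 xy [ 547.9 -224.2] LxW 99 46 long axis deg -38.1 z 42.8 50.7
px [349. 186.] n 321 xy [ 421.3 -206.7] LxW 107 44 long axis deg 75.2 z 43.2 50.2
```

>>> {"op": "play_rows", "data": {
  "rows": [
    [[0.03, -0.2, 0.05, 0, -0.08, -0.07, 75], [0, 0, -0.8, 0, 0, 0, 75], [0, 0, -0.8, 0, 0, 0, 75], [0, 0, -0.8, 0, 0, 0, 75], [0, 0, -0.8, 0, 0, 0, 75], [0, 0, 0, 0, 0, 0, 35], [0, 0, 0, 0, 0, 0, 35], [0, 0, 0, 0, 0, 0, 35], [0, 0, 0, 0, 0, 0, 35]]
  ]
}}

```text
t: 11.52
ee_pos: [548.9, -226.0, 12.5]
eef_rot: [0.899, 2.565, -0.203]
contact_force: [-0.1, 0.6, 2.7]
grip_width: 43.4
grip_force: 37.6
```

```bash
python3 - <<'E'
from plan import *
log()
E
```

```text
t 11.53 J [-0.56   0.258  2.065 -0.133  0.382 -1.344] p [ 548.9 -226.    12.5] z [ 0.333 -0.267 -0.904] close yaw 51.4 F [-0.1  0.6  2.7] w 43.4 gf 37.6
```

```bash
cat >> plan.py <<'E'
def deliver(c,s,lift=130,sy=-1):
    p,Rc,q=cur();y=Rc.as_matrix()[:,1];y=y-y[2]*Z;y/=np.linalg.norm(y)
    h=np.cross(y*sy,Z);o=p-np.array([c[0],c[1],22.]);o=o-(o@y)*y
    A=np.stack([h,np.cross(Z,h),Z],1);B=np.stack([Z,np.cross(Z,U),-U],1);Q=R.from_matrix(B@A.T)
    pl=LANE+s*U+48*Z+Q.apply(o);Rl=Q*Rc
    np.savez("tgt.npz",pl=pl,rl=Rl.as_rotvec())
    q1,m1,_,_=path(p,Rc,p+[0,0,lift],Rc,q,4);q3,m3,j3,_=path(p+[0,0,lift],Rc,pl+[0,0,70],Rl,q1,16);q4,m4,_,_=path(pl+[0,0,70],Rl,pl,Rl,q3,4)
    print("margins",np.round([m1,m3,m4],2),"jump/16",round(j3,2),"o",o.round(1),"h",h.round(2))
    rows("move after lift",p+[0,0,lift],Rc,pl+[0,0,70],Rl)
def togo(dz=0):
    t=np.load("tgt.npz");p,Rc,q=cur();rows("to target+dz",p,Rc,t["pl"]+[0,0,dz],R.from_rotvec(t["rl"]))
E
python3 - <<'E'
from plan import *
deliver((550,-225.7),-45)
E
```

```text
margins [0.24 0.53 0.7 ] jump/16 0.1 o [-0.5  0.4 -9.5] h [-0.78  0.62  0.  ]
move after lift n= 17 per row [-0.03, 0.69, -0.04, 0.96, 0.51, -0.43] totals [-0.53, 11.73, -0.71, 16.3, 8.59, -7.37] to [535.6  67.1 124.7]
```

>>> {"op": "play_rows", "data": {
  "rows": [
    [[0, 0, 0.87, 0, 0, 0, 35], [0, 0, 0.87, 0, 0, 0, 35], [0, 0, 0.87, 0, 0, 0, 35], [0, 0, 0.87, 0, 0, 0, 35], [0, 0, 0.87, 0, 0, 0, 35], [0, 0, 0.87, 0, 0, 0, 35], [-0.03, 0.69, -0.04, 0.96, 0.51, -0.43, 35], [-0.03, 0.69, -0.04, 0.96, 0.51, -0.43, 35], [-0.03, 0.69, -0.04, 0.96, 0.51, -0.43, 35], [-0.03, 0.69, -0.04, 0.96, 0.51, -0.43, 35]]
  ]
}}

```text
t: 12.78
ee_pos: [544.5, -155.5, 137.4]
eef_rot: [1.251, 2.75, 0.119]
contact_force: [-0.2, -0.7, -3.4]
grip_width: 43.5
grip_force: 37.2
```

>>> {"op": "play_rows", "data": {
  "rows": [
    [[-0.03, 0.69, -0.04, 0.96, 0.51, -0.43, 35], [-0.03, 0.69, -0.04, 0.96, 0.51, -0.43, 35], [-0.03, 0.69, -0.04, 0.96, 0.51, -0.43, 35], [-0.03, 0.69, -0.04, 0.96, 0.51, -0.43, 35], [-0.03, 0.69, -0.04, 0.96, 0.51, -0.43, 35], [-0.03, 0.69, -0.04, 0.96, 0.51, -0.43, 35], [-0.03, 0.69, -0.04, 0.96, 0.51, -0.43, 35], [-0.03, 0.69, -0.04, 0.96, 0.51, -0.43, 35], [-0.03, 0.69, -0.04, 0.96, 0.51, -0.43, 35], [-0.03, 0.69, -0.04, 0.96, 0.51, -0.43, 35]]
  ]
}}

```text
t: 14.02
ee_pos: [537.5, 16.3, 127.3]
eef_rot: [-1.476, -1.899, -0.794]
contact_force: [-0.8, 0.1, -3.6]
grip_width: 43.8
grip_force: 37.3
```

>>> {"op": "play_rows", "data": {
  "rows": [
    [[-0.03, 0.69, -0.04, 0.96, 0.51, -0.43, 35], [-0.03, 0.69, -0.04, 0.96, 0.51, -0.43, 35], [-0.03, 0.69, -0.04, 0.96, 0.51, -0.43, 35], [0, 0, 0, 0, 0, 0, 35], [0, 0, 0, 0, 0, 0, 35]]
  ]
}}

```text
t: 14.65
ee_pos: [535.8, 67.2, 124.9]
eef_rot: [-1.45, -1.573, -0.924]
contact_force: [0.6, 0.6, -3.6]
grip_width: 43.9
grip_force: 37.3
```

```bash
python3 - <<'E'
from plan import *
log();togo(70);im,P=see("side");cv2.imwrite("pics/s2.png",cv2.resize(im[120:320,180:420],None,fx=3,fy=3))
im,P=see("top");show(P=P,lo=12,hi=70,xr=(380,620),yr=(-420,-150))
E
```

```text
t 14.65 J [-0.481  0.439  1.842  0.879  1.661 -0.871] p [535.8  67.2 124.9] z [-0.073  0.903 -0.423] close yaw 4.6 F [ 0.6  0.6 -3.6] w 43.9 gf 37.3
to target+dz n= 1 per row [-0.01, -0.0, -0.01, -0.06, 0.0, -0.08] totals [-0.01, -0.0, -0.01, -0.06, 0.0, -0.08] to [535.6  67.1 124.7]
px [409. 192.] n 445 xy [ 563.6 -358.9] LxW 96 45 long axis deg 51.4 z 43.1 55.5
px [407. 234.] n 444 xy [ 428.  -352.6] LxW 96 45 long axis deg -9.1 z 43.3 54.3
px [363. 235.] n 380 xy [ 424.3 -208.6] LxW 91 44 long axis deg 76.0 z 43.4 54.8
```

View pics/s2.png

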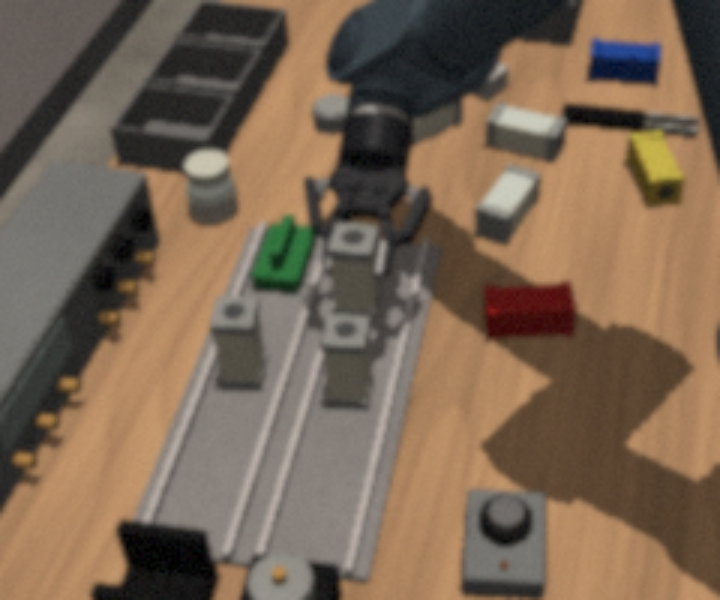

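>>> {"op": "play_rows", "data": {
  "rows": [
    [[0, 0, -0.8, 0, 0, 0, 35], [0, 0, -0.8, 0, 0, 0, 35], [0, 0, -0.8, 0, 0, 0, 35], [0, 0, -0.3, 0, 0, 0, 35], [0, 0, -0.09, 0, 0, 0, 35], [0, 0, 0, 0, 0, 0, 35]]
  ]
}}

```text
t: 15.5
ee_pos: [535.8, 67.5, 55.6]
eef_rot: [-1.449, -1.571, -0.925]
contact_force: [0.8, -0.2, -3.7]
grip_width: 43.8
grip_force: 37.4
```

```bash
python3 - <<'E'
from plan import *
log();togo(0)
E
```

```text
t 15.5 J [-0.481  0.577  1.818  0.876  1.589 -0.959] p [535.8  67.5  55.6] z [-0.073  0.904 -0.421] close yaw 4.6 F [ 0.8 -0.2 -3.7] w 43.8 gf 37.4
to target+dz n= 1 per row [-0.01, -0.02, -0.04, -0.08, -0.0, -0.07] totals [-0.01, -0.02, -0.04, -0.08, -0.0, -0.07] to [535.6  67.1  54.7]
```

>>> {"op": "play_rows", "data": {
  "rows": [
    [[0, 0, -0.04, -0.04, 0, -0.07, 35], [0, 0, -0.03, 0, 0, 0, 35], [0, 0, 0, 0, 0, 0, 48], [0, 0, 0, 0, 0, 0, 60], [0, 0, 0, 0, 0, 0, 62], [0.04, -0.45, 0.21, 0, 0, 0, 62], [0.07, -0.9, 0.42, 0, 0, 0, 62], [0.07, -0.9, 0.42, 0, 0, 0, 75], [0.07, -0.9, 0.42, 0, 0, 0, 75], [0, 0, 1, 0, 0, 0, 75]]
  ]
}}

```text
t: 16.75
ee_pos: [542.0, -13.8, 115.6]
eef_rot: [-1.46, -1.566, -0.927]
contact_force: [-0.3, -0.5, 1.0]
grip_width: 75.0
grip_force: 0.0
```

```bash
python3 - <<'E'
from plan import *
log()
for n in("side","top"):
    im,P=see(n);print(n);show(P=P,lo=70,hi=115,xr=(450,570),yr=(-200,180));show(P=P,lo=12,hi=55,xr=(380,470),yr=(-420,-100));show(P=P,lo=12,hi=55,xr=(520,620),yr=(-420,-250))
survey((424.5,-205),76,-97)
go((424.5,-205),76,-97,1)
E
```

```text
t 16.75 J [-0.597  0.512  1.757  0.803  1.73  -0.915] p [542.  -13.8 115.6] z [-0.065  0.903 -0.424] close yaw 4.1 F [-0.3 -0.5  1. ] w 75.0 gf 0.0
side
px [297. 226.] n 475 xy [532.9  86.6] LxW 108 44 long axis deg -85.0 z 102.2 108.2
px [355. 162.] n 302 xy [ 424.3 -364.3] LxW 88 88 long axis deg 0.1 z 41.9 52.5
px [349. 186.] n 335 xy [ 421.7 -203.9] LxW 102 44 long axis deg 75.9 z 42.8 51.4
px [326. 155.] n 157 xy [ 552.8 -366.5] LxW 75 46 long axis deg 54.2 z 41.8 50.0
top
px [279. 196.] n 212 xy [537.8  56.5] LxW 44 44 long axis deg 2.0 z 102.2 110.2
px [260. 198.] n 219 xy [532.5 115.1] LxW 45 44 long axis deg 6.4 z 102.1 114.4
px [407. 235.] n 422 xy [ 426.3 -351.6] LxW 93 44 long axis deg -8.9 z 43.3 52.9
px [373. 238.] n 89 xy [ 415.4 -242.5] LxW 44 23 long axis deg -22.0 z 44.0 51.7
px [410. 192.] n 406 xy [ 563.9 -359.3] LxW 96 45 long axis deg 51.9 z 43.4 53.7
sg 1 sy 1 margins [-1 -1 -1 -1] jump [0.2  0.15] rot 163 91 qpl [-0.3   0.21  1.84  0.5   1.34 -2.74]
sg 1 sy -1 margins [0.41 0.34 0.45 0.75] jump [0.16 0.15] rot 91 91 qpl [-0.56  0.6   1.77  0.82  1.64 -0.97]
sg -1 sy 1 margins [0.52 0.51 0.49 0.51] jump [0.04 0.26] rot 44 167 qpl [-0.56  0.6   1.77  0.82  1.64  2.17]
sg -1 sy -1 margins [-1.   -1.   -1.    0.75] jump [0.24 0.35] rot 167 167 qpl [-0.56  0.6   1.77  0.82  1.64 -0.97]
1 prepick n= 19 per row [-0.25, -0.4, -0.06, -0.94, 0.08, -0.15] totals [-4.71, -7.51, -1.07, -17.94, 1.58, -2.89] to [ 425.5 -201.1   90.8]
2 down n= 4 per row [0.0, 0.0, -0.8, 0.0, 0.0, 0.0] totals [0.0, 0.0, -3.2, 0.0, 0.0, 0.0] to [ 425.5 -201.1   10.8]
3 preplace after lift n= 19 per row [0.24, 0.46, -0.03, 0.95, -0.08, 0.15] totals [4.55, 8.72, -0.51, 18.0, -1.54, 2.86] to [539.3  17.  128. ]
```

>>> {"op": "play_rows", "data": {
  "rows": [
    [[-0.25, -0.4, -0.06, -0.94, 0.08, -0.15, 75], [-0.25, -0.4, -0.06, -0.94, 0.08, -0.15, 75], [-0.25, -0.4, -0.06, -0.94, 0.08, -0.15, 75], [-0.25, -0.4, -0.06, -0.94, 0.08, -0.15, 75], [-0.25, -0.4, -0.06, -0.94, 0.08, -0.15, 75], [-0.25, -0.4, -0.06, -0.94, 0.08, -0.15, 75], [-0.25, -0.4, -0.06, -0.94, 0.08, -0.15, 75], [-0.25, -0.4, -0.06, -0.94, 0.08, -0.15, 75], [-0.25, -0.4, -0.06, -0.94, 0.08, -0.15, 75], [-0.25, -0.4, -0.06, -0.94, 0.08, -0.15, 75]]
  ]
}}

```text
t: 18.1
ee_pos: [478.6, -111.7, 99.6]
eef_rot: [-2.134, -1.921, -0.267]
contact_force: [0.3, -0.2, -0.4]
grip_width: 75.0
grip_force: 0.0
```

>>> {"op": "play_rows", "data": {
  "rows": [
    [[-0.25, -0.4, -0.06, -0.94, 0.08, -0.15, 75], [-0.25, -0.4, -0.06, -0.94, 0.08, -0.15, 75], [-0.25, -0.4, -0.06, -0.94, 0.08, -0.15, 75], [-0.25, -0.4, -0.06, -0.94, 0.08, -0.15, 75], [-0.25, -0.4, -0.06, -0.94, 0.08, -0.15, 75], [-0.25, -0.4, -0.06, -0.94, 0.08, -0.15, 75], [-0.25, -0.4, -0.06, -0.94, 0.08, -0.15, 75], [-0.25, -0.4, -0.06, -0.94, 0.08, -0.15, 75], [-0.25, -0.4, -0.06, -0.94, 0.08, -0.15, 75], [0, 0, 0, 0, 0, 0, 75]]
  ]
}}

```text
t: 19.35
ee_pos: [421.9, -200.4, 85.4]
eef_rot: [2.239, 1.753, -0.486]
contact_force: [0.3, 0.3, -0.2]
grip_width: 75.4
grip_force: 0.0
```

```bash
python3 - <<'E'
from plan import *
log();go((424,-204.7),76,-97,1)
show("side",lo=15,hi=70,xr=(380,480),yr=(-300,-120))
E
```

```text
t 19.35 J [-0.465  0.031  2.14  -0.52   0.944  0.081] p [ 421.9 -200.4   85.4] z [-0.103 -0.399 -0.911] close yaw -13.9 F [ 0.3  0.3 -0.2] w 75.4 gf 0.0
1 prepick n= 1 per row [0.12, -0.02, 0.21, -0.14, -0.02, -0.01] totals [0.12, -0.02, 0.21, -0.14, -0.02, -0.01] to [ 425.  -200.8   90.8]
2 down n= 4 per row [0.0, 0.0, -0.8, 0.0, 0.0, 0.0] totals [0.0, 0.0, -3.2, 0.0, 0.0, 0.0] to [ 425.  -200.8   10.8]
3 preplace after lift n= 19 per row [0.24, 0.46, -0.03, 0.95, -0.08, 0.15] totals [4.57, 8.71, -0.51, 18.0, -1.54, 2.86] to [539.3  17.  128. ]
px [349. 186.] n 316 xy [ 421.6 -204.3] LxW 101 44 long axis deg 75.0 z 43.5 50.6
```

>>> {"op": "play_rows", "data": {
  "rows": [
    [[0.08, -0.02, 0.18, -0.14, -0.02, 0, 75], [0, 0, -0.8, 0, 0, 0, 75], [0, 0, -0.8, 0, 0, 0, 75], [0, 0, -0.8, 0, 0, 0, 75], [0, 0, -0.75, 0, 0, 0, 75], [0, 0, 0, 0, 0, 0, 35], [0, 0, 0, 0, 0, 0, 35], [0, 0, 0, 0, 0, 0, 35], [0, 0, 0, 0, 0, 0, 35]]
  ]
}}

```text
t: 20.52
ee_pos: [425.6, -201.7, 13.1]
eef_rot: [2.228, 1.74, -0.491]
contact_force: [-0.7, 1.7, 2.2]
grip_width: 43.7
grip_force: 38.3
```

```bash
python3 - <<'E'
from plan import *
log();deliver((424,-204.7),-97)
E
```

```text
t 20.52 J [-0.459  0.198  2.138 -0.612  0.801  0.218] p [ 425.6 -201.7   13.1] z [-0.098 -0.412 -0.906] close yaw -14.0 F [-0.7  1.7  2.2] w 43.7 gf 38.3
margins [0.37 0.44 0.75] jump/16 0.12 o [ 0.8  3.2 -8.9] h [ 0.24  0.97 -0.  ]
move after lift n= 19 per row [0.24, 0.46, -0.03, 0.95, -0.08, 0.15] totals [4.56, 8.65, -0.63, 18.0, -1.54, 2.85] to [539.5  14.6 127.3]
```

>>> {"op": "play_rows", "data": {
  "rows": [
    [[0, 0, 0.87, 0, 0, 0, 35], [0, 0, 0.87, 0, 0, 0, 35], [0, 0, 0.87, 0, 0, 0, 35], [0, 0, 0.87, 0, 0, 0, 35], [0, 0, 0.87, 0, 0, 0, 35], [0, 0, 0.87, 0, 0, 0, 35], [0.24, 0.46, -0.03, 0.95, -0.08, 0.15, 35], [0.24, 0.46, -0.03, 0.95, -0.08, 0.15, 35], [0.24, 0.46, -0.03, 0.95, -0.08, 0.15, 35], [0.24, 0.46, -0.03, 0.95, -0.08, 0.15, 35]]
  ]
}}

```text
t: 21.78
ee_pos: [448.4, -154.7, 139.3]
eef_rot: [2.384, 1.986, -0.165]
contact_force: [0.4, -0.7, -4.4]
grip_width: 43.2
grip_force: 37.7
```

>>> {"op": "play_rows", "data": {
  "rows": [
    [[0.24, 0.46, -0.03, 0.95, -0.08, 0.15, 35], [0.24, 0.46, -0.03, 0.95, -0.08, 0.15, 35], [0.24, 0.46, -0.03, 0.95, -0.08, 0.15, 35], [0.24, 0.46, -0.03, 0.95, -0.08, 0.15, 35], [0.24, 0.46, -0.03, 0.95, -0.08, 0.15, 35], [0.24, 0.46, -0.03, 0.95, -0.08, 0.15, 35], [0.24, 0.46, -0.03, 0.95, -0.08, 0.15, 35], [0.24, 0.46, -0.03, 0.95, -0.08, 0.15, 35], [0.24, 0.46, -0.03, 0.95, -0.08, 0.15, 35], [0.24, 0.46, -0.03, 0.95, -0.08, 0.15, 35]]
  ]
}}

```text
t: 23.02
ee_pos: [508.6, -40.4, 131.8]
eef_rot: [-1.805, -1.762, -0.634]
contact_force: [0.3, 0.5, -3.9]
grip_width: 43.8
grip_force: 37.8
```

>>> {"op": "play_rows", "data": {
  "rows": [
    [[0.24, 0.46, -0.03, 0.95, -0.08, 0.15, 35], [0.24, 0.46, -0.03, 0.95, -0.08, 0.15, 35], [0.24, 0.46, -0.03, 0.95, -0.08, 0.15, 35], [0.24, 0.46, -0.03, 0.95, -0.08, 0.15, 35], [0.24, 0.46, -0.03, 0.95, -0.08, 0.15, 35], [0, 0, 0, 0, 0, 0, 35], [0, 0, 0, 0, 0, 0, 35]]
  ]
}}

```text
t: 23.9
ee_pos: [538.8, 16.7, 128.5]
eef_rot: [-1.458, -1.565, -0.929]
contact_force: [0.3, 0.1, -3.2]
grip_width: 43.4
grip_force: 37.9
```

```bash
python3 - <<'E'
from plan import *
log();togo(0)
im,P=see("top");show(P=P,lo=12,hi=70,xr=(380,620),yr=(-420,-150));show(P=P,lo=100,hi=190,xr=(490,580),yr=(-30,150))
E
```

```text
t 23.9 J [-0.557  0.464  1.797  0.835  1.714 -0.888] p [538.8  16.7 128.5] z [-0.065  0.905 -0.421] close yaw 4.1 F [ 0.3  0.1 -3.2] w 43.4 gf 37.9
to target+dz n= 3 per row [0.01, -0.03, -0.95, -0.01, -0.01, -0.01] totals [0.03, -0.08, -2.85, -0.03, -0.02, -0.04] to [539.5  14.6  57.3]
px [409. 192.] n 441 xy [ 563.7 -359.2] LxW 96 45 long axis deg 52.2 z 43.4 53.3
px [407. 234.] n 441 xy [ 428.  -352.2] LxW 97 44 long axis deg -9.8 z 43.4 53.3
px [291. 194.] n 528 xy [534.8  25.1] LxW 107 88 long axis deg -89.4 z 156.8 181.7
px [260. 197.] n 155 xy [532.4 114.8] LxW 44 43 long axis deg 6.4 z 103.6 110.8
```

>>> {"op": "play_rows", "data": {
  "rows": [
    [[0.03, -0.08, -0.8, 0, 0, 0, 35], [0, 0, -0.8, 0, 0, 0, 35], [0, 0, -0.8, 0, 0, 0, 35], [0, 0, -0.35, 0, 0, 0, 35], [0, 0, -0.1, 0, 0, 0, 35], [0, 0, 0, 0, 0, 0, 35]]
  ]
}}

```text
t: 24.7
ee_pos: [540.0, 14.8, 57.9]
eef_rot: [-1.456, -1.564, -0.931]
contact_force: [0.4, -0.1, -3.9]
grip_width: 43.5
grip_force: 38.0
```

```bash
python3 - <<'E'
from plan import *
log();togo(0)
E
```

```text
t 24.7 J [-0.559  0.603  1.77   0.825  1.641 -0.973] p [540.   14.8  57.9] z [-0.065  0.905 -0.42 ] close yaw 4.1 F [ 0.4 -0.1 -3.9] w 43.5 gf 38.0
to target+dz n= 1 per row [-0.02, -0.01, -0.03, -0.05, -0.0, -0.04] totals [-0.02, -0.01, -0.03, -0.05, -0.0, -0.04] to [539.5  14.6  57.3]
```

>>> {"op": "play_rows", "data": {
  "rows": [
    [[0, 0, -0.04, -0.05, 0, -0.04, 35], [0, 0, -0.02, 0, 0, 0, 35], [0, 0, 0, 0, 0, 0, 48], [0, 0, 0, 0, 0, 0, 60], [0, 0, 0, 0, 0, 0, 62], [0.04, -0.45, 0.21, 0, 0, 0, 62], [0.07, -0.9, 0.42, 0, 0, 0, 62], [0.07, -0.9, 0.42, 0, 0, 0, 75], [0.07, -0.9, 0.42, 0, 0, 0, 75], [0, 0, 1, 0, 0, 0, 75]]
  ]
}}

```text
t: 25.95
ee_pos: [546.1, -66.5, 118.1]
eef_rot: [-1.465, -1.562, -0.931]
contact_force: [0.4, -0.1, 0.9]
grip_width: 74.8
grip_force: 0.0
```

```bash
python3 - <<'E'
from plan import *
log()
im,P=see("top");show(P=P,lo=70,hi=115,xr=(450,570),yr=(-20,180));show(P=P,lo=12,hi=55,xr=(380,470),yr=(-420,-300));show(P=P,lo=12,hi=55,xr=(520,620),yr=(-420,-250));show(P=P,lo=22.5,hi=70,xr=(600,700),yr=(-130,20))
survey((563.5,-359.2),51.8,-149)
go((563.5,-359.2),51.8,-149,1)
E
```

```text
t 25.95 J [-0.664  0.552  1.689  0.762  1.783 -0.929] p [546.1 -66.5 118.1] z [-0.06   0.904 -0.423] close yaw 3.7 F [ 0.4 -0.1  0.9] w 74.8 gf 0.0
px [296. 195.] n 213 xy [541.4   4.3] LxW 45 44 long axis deg 1.1 z 102.4 112.5
px [279. 196.] n 216 xy [537.7  56.7] LxW 44 44 long axis deg 1.7 z 101.8 111.1
px [260. 198.] n 220 xy [533.4 115.3] LxW 45 44 long axis deg -81.8 z 102.0 112.1
px [407. 235.] n 418 xy [ 426.8 -352.2] LxW 93 44 long axis deg -10.2 z 43.5 54.4
px [420. 199.] n 65 xy [ 540.3 -393.3] LxW 46 23 long axis deg -15.1 z 44.2 50.2
px [317. 162.] n 494 xy [661.3 -59.2] LxW 96 58 long axis deg -84.9 z 31.9 61.7
sg 1 sy 1 margins [-1 -1 -1 -1] jump [0.18 0.08] rot 141 98 qpl [-0.41  0.29  1.75  0.52  1.45 -2.74]
sg 1 sy -1 margins [0.48 0.45 0.59 0.81] jump [0.14 0.12] rot 97 98 qpl [-0.62  0.64  1.71  0.77  1.69 -0.99]
sg -1 sy 1 margins [0.85 0.9  0.51 0.53] jump [0.05 0.23] rot 57 150 qpl [-0.62  0.64  1.71  0.77  1.69  2.15]
sg -1 sy -1 margins [-1.   -1.   -1.    0.81] jump [0.22 0.18] rot 150 150 qpl [-0.62  0.64  1.71  0.77  1.69 -0.99]
1 prepick n= 18 per row [0.04, -0.64, -0.07, -0.97, 0.3, -0.37] totals [0.74, -11.57, -1.23, -17.48, 5.44, -6.61] to [ 566.  -356.1   90.8]
2 down n= 4 per row [0.0, 0.0, -0.8, 0.0, 0.0, 0.0] totals [0.0, 0.0, -3.2, 0.0, 0.0, 0.0] to [ 566.  -356.1   10.8]
3 preplace after lift n= 18 per row [-0.05, 0.71, -0.03, 0.97, -0.3, 0.37] totals [-0.91, 12.85, -0.51, 17.54, -5.36, 6.63] to [543.1 -34.9 128. ]
```

>>> {"op": "play_rows", "data": {
  "rows": [
    [[0.04, -0.64, -0.06, -0.97, 0.3, -0.37, 75], [0.04, -0.64, -0.06, -0.97, 0.3, -0.37, 75], [0.04, -0.64, -0.06, -0.97, 0.3, -0.37, 75], [0.04, -0.64, -0.06, -0.97, 0.3, -0.37, 75], [0.04, -0.64, -0.06, -0.97, 0.3, -0.37, 75], [0.04, -0.64, -0.06, -0.97, 0.3, -0.37, 75], [0.04, -0.64, -0.06, -0.97, 0.3, -0.37, 75], [0.04, -0.64, -0.06, -0.97, 0.3, -0.37, 75], [0.04, -0.64, -0.06, -0.97, 0.3, -0.37, 75], [0.04, -0.64, -0.06, -0.97, 0.3, -0.37, 75]]
  ]
}}

```text
t: 27.25
ee_pos: [555.8, -225.2, 102.8]
eef_rot: [-2.365, -1.618, -0.181]
contact_force: [0.1, -0.1, -0.2]
grip_width: 75.0
grip_force: 0.0
```

>>> {"op": "play_rows", "data": {
  "rows": [
    [[0.04, -0.64, -0.06, -0.97, 0.3, -0.37, 75], [0.04, -0.64, -0.06, -0.97, 0.3, -0.37, 75], [0.04, -0.64, -0.06, -0.97, 0.3, -0.37, 75], [0.04, -0.64, -0.06, -0.97, 0.3, -0.37, 75], [0.04, -0.64, -0.06, -0.97, 0.3, -0.37, 75], [0.04, -0.64, -0.06, -0.97, 0.3, -0.37, 75], [0.04, -0.64, -0.06, -0.97, 0.3, -0.37, 75], [0.04, -0.64, -0.06, -0.97, 0.3, -0.37, 75], [0, 0, 0, 0, 0, 0, 75], [0, 0, 0, 0, 0, 0, 75]]
  ]
}}

```text
t: 28.5
ee_pos: [563.7, -351.9, 90.7]
eef_rot: [2.611, 1.258, -0.569]
contact_force: [-0.3, 0.0, 0.9]
grip_width: 74.8
grip_force: 0.0
```

```bash
python3 - <<'E'
from plan import *
log();go((563.5,-359.2),51.8,-149,1)
show("side",lo=15,hi=70,xr=(480,640),yr=(-430,-250));show("top",lo=35,hi=62,xr=(480,640),yr=(-430,-250))
E
```

```text
t 28.5 J [-0.569  0.498  1.551 -0.466  1.179  0.303] p [ 563.7 -351.9   90.7] z [-0.258 -0.328 -0.909] close yaw -38.5 F [-0.3  0.   0.9] w 74.8 gf 0.0
1 prepick n= 1 per row [0.09, -0.17, 0.0, -0.04, 0.06, 0.06] totals [0.09, -0.17, 0.0, -0.04, 0.06, 0.06] to [ 566.  -356.1   90.8]
2 down n= 4 per row [0.0, 0.0, -0.8, 0.0, 0.0, 0.0] totals [0.0, 0.0, -3.2, 0.0, 0.0, 0.0] to [ 566.  -356.1   10.8]
3 preplace after lift n= 18 per row [-0.05, 0.71, -0.03, 0.97, -0.3, 0.37] totals [-0.91, 12.85, -0.51, 17.54, -5.36, 6.63] to [543.1 -34.9 128. ]
px [322. 157.] n 302 xy [ 560.9 -359.3] LxW 102 48 long axis deg 51.0 z 42.0 50.4
px [414. 195.] n 263 xy [ 555.2 -370.8] LxW 67 44 long axis deg 51.8 z 43.1 57.1
```

>>> {"op": "play_rows", "data": {
  "rows": [
    [[0.06, -0.17, 0, -0.04, 0.06, 0.06, 75], [0, 0, -0.8, 0, 0, 0, 75], [0, 0, -0.8, 0, 0, 0, 75], [0, 0, -0.8, 0, 0, 0, 75], [0, 0, -0.75, 0, 0, 0, 75], [0, 0, 0, 0, 0, 0, 35], [0, 0, 0, 0, 0, 0, 35], [0, 0, 0, 0, 0, 0, 35], [0, 0, 0, 0, 0, 0, 35]]
  ]
}}

```text
t: 29.72
ee_pos: [565.4, -355.9, 12.0]
eef_rot: [2.604, 1.263, -0.577]
contact_force: [0.7, 0.1, -2.4]
grip_width: 43.6
grip_force: 36.7
```

```bash
python3 - <<'E'
from plan import *
log();deliver((562.8,-359.2),-149)
E
```

```text
t 29.73 J [-0.57   0.619  1.545 -0.499  1.077  0.359] p [ 565.4 -355.9   12. ] z [-0.261 -0.333 -0.906] close yaw -38.2 F [ 0.7  0.1 -2.4] w 43.6 gf 36.7
margins [0.46 0.59 0.81] jump/16 0.1 o [  2.6   3.3 -10. ] h [ 0.62  0.79 -0.  ]
move after lift n= 18 per row [-0.05, 0.71, -0.03, 0.97, -0.3, 0.37] totals [-0.89, 12.79, -0.55, 17.54, -5.36, 6.64] to [543.2 -36.1 128.2]
```

>>> {"op": "play_rows", "data": {
  "rows": [
    [[0, 0, 0.87, 0, 0, 0, 35], [0, 0, 0.87, 0, 0, 0, 35], [0, 0, 0.87, 0, 0, 0, 35], [0, 0, 0.87, 0, 0, 0, 35], [0, 0, 0.87, 0, 0, 0, 35], [0, 0, 0.87, 0, 0, 0, 35], [-0.05, 0.71, -0.03, 0.97, -0.3, 0.37, 35], [-0.05, 0.71, -0.03, 0.97, -0.3, 0.37, 35], [-0.05, 0.71, -0.03, 0.97, -0.3, 0.37, 35], [-0.05, 0.71, -0.03, 0.97, -0.3, 0.37, 35]]
  ]
}}

```text
t: 30.98
ee_pos: [560.3, -284.5, 140.2]
eef_rot: [-2.67, -1.562, 0.207]
contact_force: [-0.1, 0.1, -3.4]
grip_width: 43.5
grip_force: 36.8
```

>>> {"op": "play_rows", "data": {
  "rows": [
    [[-0.05, 0.71, -0.03, 0.97, -0.3, 0.37, 35], [-0.05, 0.71, -0.03, 0.97, -0.3, 0.37, 35], [-0.05, 0.71, -0.03, 0.97, -0.3, 0.37, 35], [-0.05, 0.71, -0.03, 0.97, -0.3, 0.37, 35], [-0.05, 0.71, -0.03, 0.97, -0.3, 0.37, 35], [-0.05, 0.71, -0.03, 0.97, -0.3, 0.37, 35], [-0.05, 0.71, -0.03, 0.97, -0.3, 0.37, 35], [-0.05, 0.71, -0.03, 0.97, -0.3, 0.37, 35], [-0.05, 0.71, -0.03, 0.97, -0.3, 0.37, 35], [-0.05, 0.71, -0.03, 0.97, -0.3, 0.37, 35]]
  ]
}}

```text
t: 32.22
ee_pos: [547.9, -107.6, 132.5]
eef_rot: [-1.833, -1.632, -0.667]
contact_force: [0.3, -0.4, -3.1]
grip_width: 43.6
grip_force: 36.9
```

>>> {"op": "play_rows", "data": {
  "rows": [
    [[-0.05, 0.71, -0.03, 0.97, -0.3, 0.37, 35], [-0.05, 0.71, -0.03, 0.97, -0.3, 0.37, 35], [-0.05, 0.71, -0.03, 0.97, -0.3, 0.37, 35], [-0.05, 0.71, -0.03, 0.97, -0.3, 0.37, 35], [0, 0, 0, 0, 0, 0, 35], [0, 0, 0, 0, 0, 0, 35]]
  ]
}}

```text
t: 32.98
ee_pos: [543.3, -37.3, 129.4]
eef_rot: [-1.465, -1.576, -0.929]
contact_force: [-0.6, -0.1, -3.3]
grip_width: 43.9
grip_force: 36.9
```

```bash
python3 - <<'E'
from plan import *
log();togo(0)
im,P=see("side");cv2.imwrite("pics/s3.png",cv2.resize(im[120:320,180:420],None,fx=3,fy=3))
E
```

```text
t 32.98 J [-0.627  0.501  1.734  0.783  1.761 -0.913] p [543.3 -37.3 129.4] z [-0.061  0.9   -0.431] close yaw 4.0 F [-0.6 -0.1 -3.3] w 43.9 gf 36.9
to target+dz n= 3 per row [-0.0, 0.02, -0.95, 0.03, 0.02, 0.01] totals [-0.01, 0.05, -2.85, 0.1, 0.06, 0.02] to [543.2 -36.1  58.2]
```

View pics/s3.png

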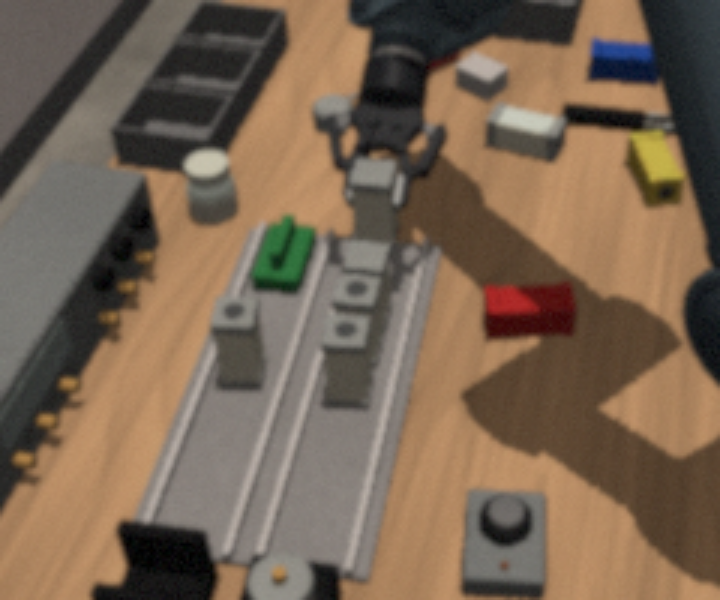

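>>> {"op": "play_rows", "data": {
  "rows": [
    [[0, 0.03, -0.8, 0.1, 0.06, 0, 35], [0, 0, -0.8, 0, 0, 0, 35], [0, 0, -0.8, 0, 0, 0, 35], [0, 0, -0.35, 0, 0, 0, 35], [0, 0, -0.1, 0, 0, 0, 35], [0, 0, -0.03, 0, 0, 0, 35], [0, 0, 0, 0, 0, 0, 35]]
  ]
}}

```text
t: 33.9
ee_pos: [542.5, -35.5, 58.1]
eef_rot: [-1.455, -1.563, -0.931]
contact_force: [-4.9, 0.3, 5.1]
grip_width: 43.8
grip_force: 37.3
```

```bash
python3 - <<'E'
from plan import *
log();togo(0)
E
```

```text
t 33.9 J [-0.627  0.638  1.711  0.776  1.694 -0.988] p [542.5 -35.5  58.1] z [-0.066  0.906 -0.419] close yaw 4.1 F [-4.9  0.3  5.1] w 43.8 gf 37.3
to target+dz n= 1 per row [0.03, -0.02, 0.0, -0.06, -0.01, 0.0] totals [0.03, -0.02, 0.0, -0.06, -0.01, 0.0] to [543.2 -36.1  58.2]
```

>>> {"op": "play_rows", "data": {
  "rows": [
    [[0, 0, 0, 0, 0, 0, 48], [0, 0, 0, 0, 0, 0, 60], [0, 0, 0, 0, 0, 0, 62], [0.04, -0.45, 0.21, 0, 0, 0, 62], [0.07, -0.9, 0.42, 0, 0, 0, 62], [0.07, -0.9, 0.42, 0, 0, 0, 75], [0.07, -0.9, 0.42, 0, 0, 0, 75], [0, 0, 1, 0, 0, 0, 75]]
  ]
}}

```text
t: 34.9
ee_pos: [549.3, -117.3, 119.0]
eef_rot: [-1.461, -1.562, -0.932]
contact_force: [0.6, 0.5, 0.2]
grip_width: 75.2
grip_force: 0.0
```

```bash
python3 - <<'E'
from plan import *
log()
for n in("top","side"):
    im,P=see(n);show(P=P,lo=70,hi=115,xr=(450,570),yr=(-70,180));show(P=P,lo=12,hi=55,xr=(370,490),yr=(-420,-280))
survey((428,-352.4),-9.6,-201)
go((428,-352.4),-9.6,-201,1)
E
```

```text
t 34.9 J [-0.722  0.602  1.611  0.724  1.838 -0.945] p [ 549.3 -117.3  119. ] z [-0.061  0.905 -0.42 ] close yaw 3.9 F [0.6 0.5 0.2] w 75.2 gf 0.0
px [313. 194.] n 205 xy [544.6 -46.9] LxW 45 41 long axis deg 0.9 z 102.0 111.3
px [296. 195.] n 211 xy [541.6   4.2] LxW 44 43 long axis deg 1.5 z 102.1 109.9
px [279. 196.] n 216 xy [537.9  56.7] LxW 45 44 long axis deg 2.2 z 101.9 113.0
px [260. 198.] n 220 xy [532.7 115.1] LxW 44 44 long axis deg 5.1 z 101.9 110.1
px [408. 237.] n 345 xy [ 426.2 -351.9] LxW 93 44 long axis deg -9.4 z 43.2 52.7
px [300. 216.] n 804 xy [536.8  36.5] LxW 210 46 long axis deg -85.9 z 102.4 109.2
px [356. 162.] n 347 xy [ 423.2 -375.4] LxW 98 98 long axis deg 82.1 z 40.4 51.0
sg 1 sy 1 margins [ 0.63  0.64 -1.   -1.  ] jump [0.1  0.14] rot 85 128 qpl [-0.51  0.41  1.64  0.57  1.6  -2.74]
sg 1 sy -1 margins [0.7  0.7  0.76 0.88] jump [0.18 0.14] rot 128 128 qpl [-0.69  0.68  1.64  0.73  1.74 -1.  ]
sg -1 sy 1 margins [0.41 0.4  0.46 0.55] jump [0.19 0.25] rot 109 112 qpl [-0.69  0.68  1.64  0.73  1.74  2.14]
sg -1 sy -1 margins [-1.   -1.    0.22  0.88] jump [0.24 0.22] rot 112 112 qpl [-0.69  0.68  1.64  0.73  1.74 -1.  ]
1 prepick n= 17 per row [-0.28, -0.56, -0.07, -0.79, 0.88, -0.93] totals [-4.75, -9.44, -1.22, -13.49, 14.95, -15.86] to [ 431.9 -353.1   90.8]
2 down n= 4 per row [0.0, 0.0, -0.8, 0.0, 0.0, 0.0] totals [0.0, 0.0, -3.2, 0.0, 0.0, 0.0] to [ 431.9 -353.1   10.8]
3 preplace after lift n= 17 per row [0.27, 0.63, -0.03, 0.8, -0.88, 0.93] totals [4.6, 10.65, -0.51, 13.57, -14.91, 15.86] to [546.9 -86.8 128. ]
```

>>> {"op": "play_rows", "data": {
  "rows": [
    [[-0.28, -0.56, -0.06, -0.79, 0.88, -0.93, 75], [-0.28, -0.56, -0.06, -0.79, 0.88, -0.93, 75], [-0.28, -0.56, -0.06, -0.79, 0.88, -0.93, 75], [-0.28, -0.56, -0.06, -0.79, 0.88, -0.93, 75], [-0.28, -0.56, -0.06, -0.79, 0.88, -0.93, 75], [-0.28, -0.56, -0.06, -0.79, 0.88, -0.93, 75], [-0.28, -0.56, -0.06, -0.79, 0.88, -0.93, 75], [-0.28, -0.56, -0.06, -0.79, 0.88, -0.93, 75], [-0.28, -0.56, -0.06, -0.79, 0.88, -0.93, 75], [-0.28, -0.56, -0.06, -0.79, 0.88, -0.93, 75]]
  ]
}}

```text
t: 36.25
ee_pos: [478.5, -255.2, 103.1]
eef_rot: [-2.631, -0.686, -0.098]
contact_force: [-0.3, -0.5, 0.0]
grip_width: 74.6
grip_force: 0.0
```

>>> {"op": "play_rows", "data": {
  "rows": [
    [[-0.28, -0.56, -0.06, -0.79, 0.88, -0.93, 75], [-0.28, -0.56, -0.06, -0.79, 0.88, -0.93, 75], [-0.28, -0.56, -0.06, -0.79, 0.88, -0.93, 75], [-0.28, -0.56, -0.06, -0.79, 0.88, -0.93, 75], [-0.28, -0.56, -0.06, -0.79, 0.88, -0.93, 75], [-0.28, -0.56, -0.06, -0.79, 0.88, -0.93, 75], [-0.28, -0.56, -0.06, -0.79, 0.88, -0.93, 75], [0, 0, 0, 0, 0, 0, 75], [0, 0, 0, 0, 0, 0, 75]]
  ]
}}

```text
t: 37.38
ee_pos: [430.0, -352.3, 92.8]
eef_rot: [-3.015, 0.253, 0.658]
contact_force: [-0.4, 0.2, 0.4]
grip_width: 75.0
grip_force: 0.0
```

```bash
python3 - <<'E'
from plan import *
log();go((428,-352.4),-9.6,-201,1)
show("side",lo=15,hi=70,xr=(370,490),yr=(-400,-280))
E
```

```text
t 37.38 J [-0.782  0.429  1.644 -0.238  1.437  1.032] p [ 430.  -352.3   92.8] z [-0.41   0.079 -0.909] close yaw -99.7 F [-0.4  0.2  0.4] w 75.0 gf 0.0
1 prepick n= 1 per row [0.08, -0.03, -0.08, -0.1, 0.08, 0.02] totals [0.08, -0.03, -0.08, -0.1, 0.08, 0.02] to [ 431.9 -353.1   90.8]
2 down n= 4 per row [0.0, 0.0, -0.8, 0.0, 0.0, 0.0] totals [0.0, 0.0, -3.2, 0.0, 0.0, 0.0] to [ 431.9 -353.1   10.8]
3 preplace after lift n= 17 per row [0.27, 0.63, -0.03, 0.8, -0.88, 0.93] totals [4.6, 10.65, -0.51, 13.57, -14.91, 15.86] to [546.9 -86.8 128. ]
px [355. 162.] n 318 xy [ 426. -352.] LxW 99 51 long axis deg -7.3 z 41.6 52.4
```

>>> {"op": "play_rows", "data": {
  "rows": [
    [[0.04, -0.03, -0.05, -0.1, 0.08, 0.02, 75], [0, 0, -0.8, 0, 0, 0, 75], [0, 0, -0.8, 0, 0, 0, 75], [0, 0, -0.8, 0, 0, 0, 75], [0, 0, -0.78, 0, 0, 0, 75], [0, 0, 0, 0, 0, 0, 35], [0, 0, 0, 0, 0, 0, 35], [0, 0, 0, 0, 0, 0, 35], [0, 0, 0, 0, 0, 0, 35]]
  ]
}}

```text
t: 38.55
ee_pos: [431.3, -353.3, 12.4]
eef_rot: [-3.024, 0.257, 0.669]
contact_force: [0.6, -0.3, -3.6]
grip_width: 43.7
grip_force: 37.0
```

```bash
python3 - <<'E'
from plan import *
log();deliver((427.3,-352.3),-201)
E
```

```text
t 38.55 J [-0.778  0.555  1.643 -0.254  1.315  1.073] p [ 431.3 -353.3   12.4] z [-0.416  0.069 -0.907] close yaw -99.7 F [ 0.6 -0.3 -3.6] w 43.7 gf 37.0
margins [0.7  0.76 0.89] jump/16 0.13 o [ 4.  -0.7 -9.6] h [ 0.99 -0.17  0.  ]
move after lift n= 17 per row [0.27, 0.62, -0.03, 0.8, -0.88, 0.93] totals [4.63, 10.6, -0.57, 13.56, -14.92, 15.87] to [547.  -88.4 128.1]
```

>>> {"op": "play_rows", "data": {
  "rows": [
    [[0, 0, 0.87, 0, 0, 0, 35], [0, 0, 0.87, 0, 0, 0, 35], [0, 0, 0.87, 0, 0, 0, 35], [0, 0, 0.87, 0, 0, 0, 35], [0, 0, 0.87, 0, 0, 0, 35], [0, 0, 0.87, 0, 0, 0, 35], [0.27, 0.62, -0.03, 0.8, -0.88, 0.93, 35], [0.27, 0.62, -0.03, 0.8, -0.88, 0.93, 35], [0.27, 0.62, -0.03, 0.8, -0.88, 0.93, 35], [0.27, 0.62, -0.03, 0.8, -0.88, 0.93, 35]]
  ]
}}

```text
t: 39.8
ee_pos: [458.2, -290.8, 140.7]
eef_rot: [-2.856, -0.321, 0.215]
contact_force: [-0.2, 1.0, -4.8]
grip_width: 43.7
grip_force: 37.1
```

>>> {"op": "play_rows", "data": {
  "rows": [
    [[0.27, 0.62, -0.03, 0.8, -0.88, 0.93, 35], [0.27, 0.62, -0.03, 0.8, -0.88, 0.93, 35], [0.27, 0.62, -0.03, 0.8, -0.88, 0.93, 35], [0.27, 0.62, -0.03, 0.8, -0.88, 0.93, 35], [0.27, 0.62, -0.03, 0.8, -0.88, 0.93, 35], [0.27, 0.62, -0.03, 0.8, -0.88, 0.93, 35], [0.27, 0.62, -0.03, 0.8, -0.88, 0.93, 35], [0.27, 0.62, -0.03, 0.8, -0.88, 0.93, 35], [0.27, 0.62, -0.03, 0.8, -0.88, 0.93, 35], [0.27, 0.62, -0.03, 0.8, -0.88, 0.93, 35]]
  ]
}}

```text
t: 41.05
ee_pos: [525.6, -136.4, 132.8]
eef_rot: [-1.861, -1.367, -0.72]
contact_force: [0.2, 0.6, -4.8]
grip_width: 43.7
grip_force: 37.2
```

>>> {"op": "play_rows", "data": {
  "rows": [
    [[0.27, 0.62, -0.03, 0.8, -0.88, 0.93, 35], [0.27, 0.62, -0.03, 0.8, -0.88, 0.93, 35], [0.27, 0.62, -0.03, 0.8, -0.88, 0.93, 35], [0, 0, 0, 0, 0, 0, 35], [0, 0, 0, 0, 0, 0, 35]]
  ]
}}

```text
t: 41.68
ee_pos: [545.9, -90.4, 130.4]
eef_rot: [-1.459, -1.561, -0.93]
contact_force: [-0.5, 0.2, -4.6]
grip_width: 43.4
grip_force: 37.4
```

```bash
python3 - <<'E'
from plan import *
log();togo(0)
im,P=see("side");cv2.imwrite("pics/s4.png",cv2.resize(im[120:320,180:420],None,fx=3,fy=3))
E
```

```text
t 41.67 J [-0.693  0.554  1.658  0.744  1.825 -0.927] p [545.9 -90.4 130.4] z [-0.064  0.905 -0.42 ] close yaw 4.0 F [-0.5  0.2 -4.6] w 43.4 gf 37.4
to target+dz n= 3 per row [0.02, 0.03, -0.96, -0.01, -0.01, 0.01] totals [0.05, 0.08, -2.89, -0.02, -0.03, 0.02] to [547.  -88.4  58.1]
```

View pics/s4.png

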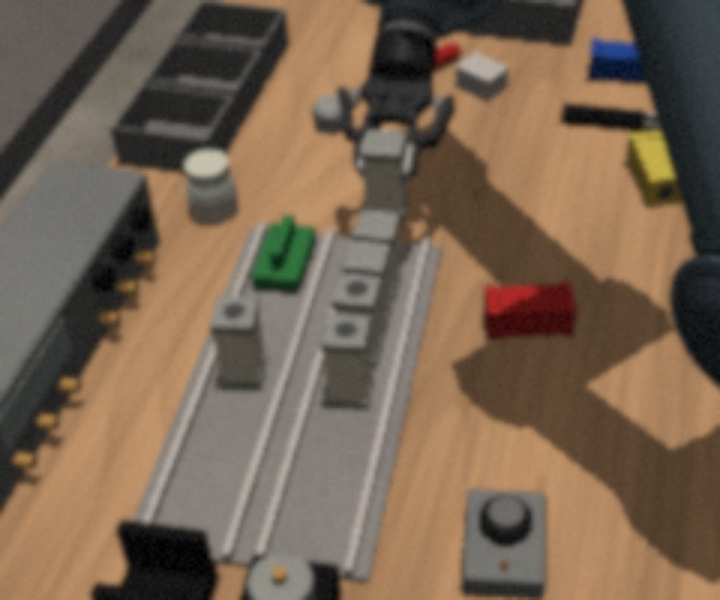

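>>> {"op": "play_rows", "data": {
  "rows": [
    [[0.03, 0.07, -0.8, 0, 0, 0, 35], [0, 0, -0.8, 0, 0, 0, 35], [0, 0, -0.8, 0, 0, 0, 35], [0, 0, -0.38, 0, 0, 0, 35], [0, 0, -0.1, 0, 0, 0, 35], [0, 0, 0, 0, 0, 0, 35], [0, 0, 0, 0, 0, 0, 35]]
  ]
}}

```text
t: 42.6
ee_pos: [545.5, -87.6, 59.8]
eef_rot: [-1.45, -1.557, -0.931]
contact_force: [-6.8, 1.3, 6.5]
grip_width: 43.5
grip_force: 37.9
```

```bash
python3 - <<'E'
from plan import *
log();togo(0)
E
```

```text
t 42.6 J [-0.69   0.681  1.636  0.732  1.755 -0.998] p [545.5 -87.6  59.8] z [-0.068  0.908 -0.412] close yaw 4.2 F [-6.8  1.3  6.5] w 43.5 gf 37.9
to target+dz n= 1 per row [0.06, -0.03, -0.07, -0.12, -0.05, -0.03] totals [0.06, -0.03, -0.07, -0.12, -0.05, -0.03] to [547.  -88.4  58.1]
```

>>> {"op": "play_rows", "data": {
  "rows": [
    [[0, 0, 0, 0, 0, 0, 48], [0, 0, 0, 0, 0, 0, 60], [0, 0, 0, 0, 0, 0, 62], [0.04, -0.45, 0.21, 0, 0, 0, 62], [0.07, -0.9, 0.42, 0, 0, 0, 62], [0.07, -0.9, 0.42, 0, 0, 0, 75], [0.07, -0.9, 0.42, 0, 0, 0, 75], [0, 0, 1, 0, 0, 0, 75], [0, 0, 1, 0, 0, 0, 75], [0, 0, 1, 0, 0, 0, 75]]
  ]
}}

```text
t: 43.85
ee_pos: [552.9, -167.9, 171.3]
eef_rot: [-1.458, -1.56, -0.932]
contact_force: [0.6, -0.1, -0.5]
grip_width: 75.0
grip_force: 0.0
```

```bash
python3 - <<'E'
from plan import *
log()
for n in("top","side"):
    im,P=see(n);show(P=P,lo=70,hi=115,xr=(450,570),yr=(-130,180));show(P=P,lo=22.5,hi=70,xr=(600,700),yr=(-130,20))
    show(P=P,lo=12,hi=80,xr=(250,400),yr=(200,340))
    m=(P[...,2]>42)&(P[...,2]<80)&(P[...,0]>290)&(P[...,0]<390)&(P[...,1]>210)&(P[...,1]<330);print("btn",np.median(P[m],0).round(1),m.sum(),P[m][:,:2].min(0).round(),P[m][:,:2].max(0).round())
    cv2.imwrite(f"pics/{n}5.png",im)
p,Rc,q=cur();Rd=frame(-Z,-N)
rows("to button",p,Rc,np.array([341,268,150.]),Rd);print(path(p,Rc,np.array([341,268,150.]),Rd,q))
E
```

```text
t 43.85 J [-0.774  0.58   1.527  0.708  1.95  -0.906] p [ 552.9 -167.9  171.3] z [-0.063  0.906 -0.418] close yaw 3.9 F [ 0.6 -0.1 -0.5] w 75.0 gf 0.0
px [313. 195.] n 209 xy [544.3 -46.9] LxW 45 43 long axis deg 4.9 z 102.2 110.0
px [329. 194.] n 208 xy [546.3 -98.1] LxW 43 43 long axis deg -88.5 z 102.6 112.1
px [296. 195.] n 212 xy [541.3   4.3] LxW 44 44 long axis deg 1.6 z 102.4 110.8
px [279. 196.] n 215 xy [538.1  56.4] LxW 44 44 long axis deg 3.7 z 102.1 110.1
px [260. 198.] n 220 xy [533.  115.6] LxW 44 44 long axis deg -82.4 z 101.8 110.2
px [317. 162.] n 488 xy [661.  -59.4] LxW 96 57 long axis deg -84.5 z 31.7 65.1
px [214. 259.] n 758 xy [341.5 267.4] LxW 101 75 long axis deg -81.2 z 31.4 60.4
btn [342.7 255.3  49.6] 137 [315. 218.] [365. 278.]
px [301. 211.] n 949 xy [538.6  10.4] LxW 266 47 long axis deg -86.1 z 102.7 109.8
px [275. 204.] n 345 xy [658.2 -58.5] LxW 99 57 long axis deg -85.6 z 32.3 62.2
px [348. 300.] n 910 xy [339.7 268. ] LxW 102 73 long axis deg -81.1 z 31.8 57.8
btn [339.6 262.4  50.4] 185 [317. 234.] [365. 283.]
to button n= 31 per row [-0.27, 0.56, -0.03, -0.04, 0.62, -0.98] totals [-8.52, 17.46, -0.92, -1.34, 19.3, -30.33] to [341. 268. 150.]
(array([ 0.16824352, -0.43724025,  2.35572972,  0.07167963,  0.94677758,
        2.74      ]), -1, np.float64(0.5782165332668527), array([  -6.70571815,   96.48925358, -151.65968347]))
```

View pics/side5.png

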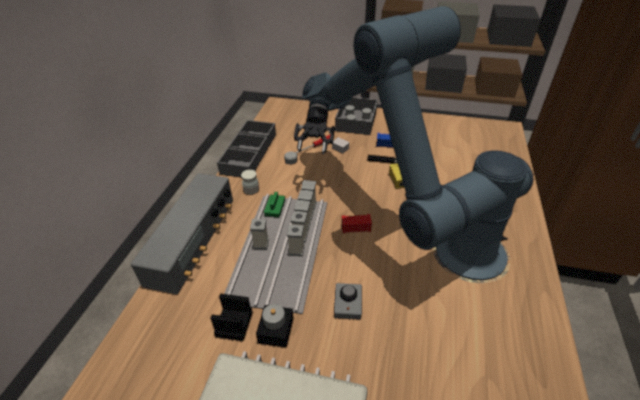

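The side view shows all four fuses standing in the near lane beside its stander, from (296,238) to (308,190). The cover is in the far lane at (275,204). Next I locate the button cap.

```bash
python3 - <<'E'
from plan import *
for n in("top","side"):
    im,P=see(n)
    for lo in(36,40,44): show(P=P,lo=lo,hi=56,xr=(290,390),yr=(215,325))
    viewer.trace  # network
    for r in viewer.trace(n,"start_top")[:1]:
        print(r["conf"],r["rect"]);q=P[r["region"]];print(np.nanmedian(q,0).round(1),np.nanpercentile(q[:,2],[50,80,90]).round(1))
p,Rc,q=cur()
for sy in(1,-1):
    for yw in np.radians([-60,-30,0,30,60]):
        Rd=frame(-Z,sy*np.array([np.cos(yw),np.sin(yw),0]))
        r=path(p,Rc,np.array([341,268,150.]),Rd,q,16);print(sy,np.degrees(yw).round(),r[0].round(2),round(r[1],2),r[2].round(2),r[3].round())
E
```

```text
px [216. 259.] n 181 xy [343.2 257.5] LxW 49 47 long axis deg 81.2 z 46.5 56.0
px [216. 259.] n 149 xy [342.8 256.1] LxW 45 44 long axis deg -89.5 z 48.4 56.0
px [215. 259.] n 95 xy [344.  257.5] LxW 36 33 long axis deg 41.4 z 51.3 56.0
0.51 [206.2, 256.2, 15.9, 9.3]
[342.6 257.7  51.7] [51.7 54.3 55.7]
px [349. 292.] n 227 xy [340.3 259. ] LxW 48 47 long axis deg -78.3 z 45.7 55.8
px [349. 292.] n 211 xy [340.3 259. ] LxW 48 47 long axis deg -78.3 z 47.2 55.8
px [349. 291.] n 132 xy [338.8 258.7] LxW 41 39 long axis deg -77.5 z 51.9 55.8
1 -60.0 [ 0.4  -0.19  2.16  0.    1.17  1.45] 0.24 0.22 [-61.  32. -56.]
1 -30.0 [ 0.4  -0.19  2.16  0.    1.17  0.93] 0.28 0.19 [-65.  15. -30.]
1 0.0 [ 0.4  -0.19  2.16  0.    1.17  0.4 ] 0.31 0.15 [-65.  -2.  -3.]
1 30.0 [ 0.4  -0.19  2.16 -0.    1.17 -0.12] 0.34 0.12 [-63. -19.  23.]
1 60.0 [ 0.4  -0.19  2.16 -0.    1.17 -0.64] 0.36 0.12 [-57. -36.  50.]
-1 -60.0 [ 0.4  -0.19  2.16 -0.    1.17 -1.69] 0.38 0.11 [-36. -68. 101.]
-1 -30.0 [ 0.4  -0.19  2.16  0.    1.17 -2.21] 0.38 0.14 [-19. -82. 126.]
-1 0.0 [ 0.4  -0.19  2.16 -0.    1.17 -2.74] 0.0 0.17 [  4. -95. 149.]
-1 30.0 [ 0.3  -0.28  2.23  0.04  1.1   2.74] -1 0.37 [ -26.   83. -132.]
-1 60.0 [ 0.4  -0.19  2.16 -0.    1.17  2.5 ] 0.15 0.31 [ -42.   66. -108.]
```

>>> {"op": "play_rows", "data": {
  "rows": [
    [[-0.47, 0.94, 0, -0.72, -0.02, -0.03, 30], [-0.47, 0.94, 0, -0.72, -0.02, -0.03, 0], [-0.47, 0.94, 0, -0.72, -0.02, -0.03, 0], [-0.47, 0.94, 0, -0.72, -0.02, -0.03, 0], [-0.47, 0.94, 0, -0.72, -0.02, -0.03, 0], [-0.47, 0.94, 0, -0.72, -0.02, -0.03, 0], [-0.47, 0.94, 0, -0.72, -0.02, -0.03, 0], [-0.47, 0.94, 0, -0.72, -0.02, -0.03, 0], [-0.47, 0.94, 0, -0.72, -0.02, -0.03, 0], [-0.47, 0.94, 0, -0.72, -0.02, -0.03, 0]]
  ]
}}

```text
t: 45.4
ee_pos: [434.3, 69.2, 168.9]
eef_rot: [-1.895, -1.954, -0.473]
contact_force: [0.3, -0.4, 0.6]
grip_width: -0.0
grip_force: 0.0
```

>>> {"op": "play_rows", "data": {
  "rows": [
    [[-0.47, 0.94, 0, -0.72, -0.02, -0.03, 0], [-0.47, 0.94, 0, -0.72, -0.02, -0.03, 0], [-0.47, 0.94, 0, -0.72, -0.02, -0.03, 0], [-0.47, 0.94, 0, -0.72, -0.02, -0.03, 0], [-0.47, 0.94, 0, -0.72, -0.02, -0.03, 0], [-0.47, 0.94, 0, -0.72, -0.02, -0.03, 0], [-0.47, 0.94, 0, -0.72, -0.02, -0.03, 0], [-0.47, 0.94, 0, -0.72, -0.02, -0.03, 0], [0, 0, -1, 0, 0, 0, 0], [0, 0, -1, 0, 0, 0, 0]]
  ]
}}

```text
t: 46.65
ee_pos: [340.4, 256.7, 118.4]
eef_rot: [-2.201, -2.218, 0.009]
contact_force: [-0.2, -0.2, 0.7]
grip_width: 0.2
grip_force: 0.0
```

>>> {"op": "play_rows", "data": {
  "rows": [
    [[0, 0, -1, 0, 0, 0, 0], [0, 0, 0, 0, 0, 0, 0]]
  ]
}}

```text
t: 46.9
ee_pos: [339.0, 255.4, 92.2]
eef_rot: [-2.201, -2.214, 0.017]
contact_force: [-0.8, -0.4, 0.9]
grip_width: 0.3
grip_force: 0.0
```

```bash
python3 - <<'E'
from plan import *
log()
p,Rc,q=cur();rows("d",p,Rc,np.array([341,258,60.]),frame(-Z,np.array([1.,0,0])))
im,P=see("top");show(P=P,lo=70,hi=115,xr=(450,700),yr=(-130,180));show(P=P,lo=22.5,hi=70,xr=(600,700),yr=(-130,20))
E
```

```text
t 46.9 J [ 0.369 -0.106  2.207  0.015  1.059  0.355] p [339.  255.4  92.2] z [-0.021  0.006 -1.   ] close yaw 0.3 F [-0.8 -0.4  0.9] w 0.3 gf 0.0
d n= 2 per row [0.04, 0.05, -0.64, -0.03, -0.12, -0.03] totals [0.08, 0.1, -1.29, -0.07, -0.24, -0.07] to [341. 258.  60.]
px [261. 161.] n 217 xy [651.  114.8] LxW 46 44 long axis deg 11.3 z 101.7 110.7
px [329. 194.] n 210 xy [547.2 -98.2] LxW 44 44 long axis deg 4.0 z 101.8 110.5
px [313. 195.] n 207 xy [545.1 -47.8] LxW 45 43 long axis deg 2.4 z 102.3 111.0
px [296. 195.] n 211 xy [541.5   4.2] LxW 44 44 long axis deg 1.9 z 102.2 111.4
px [279. 196.] n 213 xy [538.   56.9] LxW 44 44 long axis deg 2.0 z 102.5 112.0
px [260. 198.] n 218 xy [533.5 115.7] LxW 45 45 long axis deg 6.6 z 101.8 113.5
px [317. 162.] n 490 xy [661.1 -59.1] LxW 96 57 long axis deg -84.8 z 31.6 65.0
```

>>> {"op": "play_rows", "data": {
  "rows": [
    [[0.06, 0.08, -0.65, 0, -0.2, 0, 0], [0, 0, -0.5, 0, 0, 0, 0], [0, 0, -0.16, 0, 0, 0, 0], [0, 0, -0.12, 0, 0, 0, 0]]
  ]
}}

```text
t: 47.45
ee_pos: [343.2, 258.3, 59.3]
eef_rot: [-2.212, -2.225, -0.013]
contact_force: [-0.2, 0.0, -0.3]
grip_width: -0.2
grip_force: 0.0
```

>>> {"op": "play_rows", "data": {
  "rows": [
    [[0, 0, -0.16, 0, 0, 0, 0], [0, 0, -0.12, 0, 0, 0, 0], [0, 0, 0, 0, 0, 0, 0]]
  ]
}}

```text
t: 47.82
ee_pos: [342.9, 258.3, 52.1]
eef_rot: [-2.212, -2.225, -0.012]
contact_force: [-0.2, -0.3, 0.6]
grip_width: -0.0
grip_force: 0.5
```

>>> {"op": "play_rows", "data": {
  "rows": [
    [[0, 0, -0.08, 0, 0, 0, 0], [0, 0, -0.08, 0, 0, 0, 0], [0, 0, 0, 0, 0, 0, 0]]
  ]
}}

```text
t: 48.2
ee_pos: [343.0, 258.3, 48.1]
eef_rot: [-2.212, -2.225, -0.013]
contact_force: [-0.5, -0.2, 2.5]
grip_width: 0.0
grip_force: 1.4
```

>>> {"op": "play_rows", "data": {
  "rows": [
    [[0, 0, -0.08, 0, 0, 0, 0], [0, 0, -0.08, 0, 0, 0, 0], [0, 0, -0.04, 0, 0, 0, 0], [0, 0, 0, 0, 0, 0, 0]]
  ]
}}

```text
t: 48.7
ee_pos: [343.3, 258.4, 45.5]
eef_rot: [-2.211, -2.226, -0.009]
contact_force: [-10.9, -7.2, 29.4]
grip_width: 0.0
grip_force: 14.8
```

>>> {"op": "play_rows", "data": {
  "rows": [
    [[0, 0, 0.3, 0, 0, 0, 0], [0, 0, 1, 0, 0, 0, 0], [0, 0, 1, 0, 0, 0, 0], [0, 0, 1, 0, 0, 0, 0], [0, 0, 1, 0, 0, 0, 0], [0, 0, 0, 0, 0, 0, 0], [0, 0, 0, 0, 0, 0, 0]]
  ]
}}

```text
t: 49.58
ee_pos: [342.1, 258.0, 149.2]
eef_rot: [-2.211, -2.225, -0.01]
contact_force: [0.3, -0.1, -0.0]
grip_width: -0.2
grip_force: 0.0
```

```bash
python3 - <<'E'
from plan import *
log()
im,P=see("top");show(P=P,lo=70,hi=115,xr=(450,700),yr=(-130,180));show(P=P,lo=22.5,hi=70,xr=(600,700),yr=(-130,20))
print(workorder.hand_in())
E
```

```text
t 49.58 J [ 0.376 -0.209  2.176  0.007  1.171  0.367] p [342.1 258.  149.2] z [ 0.001  0.008 -1.   ] close yaw 0.3 F [ 0.3 -0.1 -0. ] w -0.2 gf 0.0
px [261. 161.] n 221 xy [650.6 114.5] LxW 46 44 long axis deg 9.9 z 101.6 110.3
px [329. 194.] n 212 xy [547.4 -98.2] LxW 44 44 long axis deg 3.9 z 102.2 113.0
px [313. 195.] n 209 xy [544.5 -47. ] LxW 44 43 long axis deg 4.7 z 101.8 109.8
px [296. 195.] n 213 xy [541.4   4.2] LxW 44 44 long axis deg 1.3 z 101.8 111.3
px [279. 196.] n 214 xy [537.6  56.6] LxW 45 44 long axis deg 1.5 z 101.9 109.6
px [260. 198.] n 218 xy [532.9 115.8] LxW 45 45 long axis deg -81.8 z 101.7 113.1
px [317. 162.] n 485 xy [661.5 -59. ] LxW 96 58 long axis deg -86.1 z 31.7 61.6
the job is handed in; nothing more can be done
None
```

I laid the cover flat in the unwired far lane, stood all four fuses in the wired near lane and pressed the start button until it stopped at about 29 N. Then I handed the job in at about 50 s; no verdict came back, but the last top view showed everything in place.

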